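# Pull the middle sample tray from a stack and slide it home under the bridge

## Task

Take the top tray of glass samples off the stack in the plywood caddy and set it down on the cork mat, then lift out the tray that was beneath it, lay it on the table in front of the wooden bridge's bay, and slide it in under the bridge until it is fully home against the stop; then put the first tray back in the caddy, squarely on the one that stayed there. Do not let a tray drop, and leave the pots and the jar standing where they are.

Things in the scene. Friction and masses are not known exactly. Their poses are not given: they have to be found in the camera images.
- tray_top_centre (a point): the top tray of the stack of three at the start: open wooden tray, 150 (x) x 60 (y) x 45 (z) mm, walls and floor 6 mm, glass samples bedded on its floor (to 9 mm above its underside). A partition 12 mm thick, as high as the walls, crosses its middle along y, leaving two compartments 63 x 48 mm. About 0.25 kg. Point: tray's centre, half-way up, in the partition; x along the tray, z up
- tray_middle_centre (a point): the middle tray of the stack at the start, the one wanted under the bridge: same make and size as the top tray, 150 x 60 x 45 mm; the point is its centre, axes as for the top tray. Its rim stands 8 mm above the caddy's walls, so that it can be lifted out only by its partition.
- tray_bottom_centre (a point): the bottom tray of the stack, which stays in the caddy: same make and size; the point is its centre, axes as above. A tray resting squarely on it has its centre 45 mm higher.
- caddy: fixed open-topped plywood box that holds the stack, outside 180 (x) by 88 (y) mm, 88 mm high, walls 8 mm, floor 6 mm thick; inside 164 by 72 mm (7 mm free at each end of a tray, 6 mm at each side). Origin at the centre of its underside, on the table; x along the trays.
- bay_home (a point): where the middle tray's centre lies when fully home under the bridge, its underside on the table 22.5 mm below; +x is the way the tray slides in, y across, z up. A stop bar 28 mm high has its face at x = +75 mm. The bay, between two cheeks, is 72 mm wide (6 mm free each side of a tray). The table before it, x = -15 to -190 mm, is empty
- bridge: fixed wooden bridge (hand rest): a board with underside 57 mm and top 75 mm above the table, on cheeks. Origin on the table, 60 mm in front (-x) of bay_home, same axes. The board and cheeks cover x = +45 to +125 mm, the board y = -88 to +88 mm, so a tray that is home stands out 60 mm in front and has its partition covered
- mat_centre (a point): centre of the top of the fixed cork mat, 180 (x) by 84 (y) mm, 3 mm thick, empty: room for one tray laid along its x.
- pot_a: closed pigment pot, 72 mm across, 45 mm high, beyond the mat; origin at the centre of its underside; a loose bystander
- pot_b: closed pigment pot, 68 mm across, 43 mm high, behind the caddy; origin at the centre of its underside; a loose bystander
- pot_c: closed pigment pot, 64 mm across, 43 mm high, in front of the caddy; origin at the centre of its underside; a loose bystander
- jar: amber glass jar with a black cap, 64 mm across, 85 mm high, behind the bridge; origin at the centre of its underside; a loose bystander
- pot_d: closed pigment pot, 76 mm across, 47 mm high, to the far left; origin at the centre of its underside; a loose bystander
- pot_e: two closed pigment pots one on the other, 76 mm across, 94 mm high, to the far right; origin at the centre of its underside; a loose bystander
Not all that is in view belongs to the job. Leave any turquoise look-alike of the part that bears tray_middle_centre alone.

How it is judged:
By the outcome, as a careful person would: the job done as asked, in the order asked, and still so for the second after the job is handed in, with the robot touching nothing.
It also fails if it takes over 72 s, if anything falls off the work surface, if the arm or the gripper's body presses on something with over 40 N, if the wrist force passes 120 N, or if a joint passes its speed limit or range.

## Robot

A 7-joint arm with a two-finger parallel gripper is mounted at the origin on the work surface. World frame = base frame: x ahead of the robot, y to its left, z up, the work surface at z = 0. Lengths are in m, angles in rad, forces in N, time in s.
With the tool pointing down it reaches from about 0.35 to 0.9 m from the base axis. Payload 19.9 kg.
Tool frame: the origin (TCP) lies midway between the tips of the shut fingers; the grasp point (between the pads) lies 19 mm behind it; z points along the fingers, y is the direction in which the jaws open and shut (so a half turn about z gives the same grasp; the last joint's range is limited). The gripper opens to 94 mm and grips with 3 to 60 N. Pads are 16 mm wide; open, the fingers measure 119 mm over their backs; the gripper's body (75 mm by 177 mm) begins 78 mm behind the grasp point.
Start: joints at [1.242, 0.417, -0.01, 1.614, 0.005, 1.111, -0.053], TCP at [0.177, -0.599, 0.205] pointing down, gripper open.
Joint ranges: [-2.81, 2.81], [-0.39, 2.02], [-1.27, 1.25], [0.06, 2.57], [-1.19, 4.33], [0.19, 2], [-2.82, 2.82]. Speed limits (rad/s): [1.89, 1.89, 2.39, 2.39, 3.01, 3.01, 3.01].

## Interface

Orientations are given as [roll, pitch, yaw] about the fixed x, y, z axes, in that order (R = Rz(yaw) Ry(pitch) Rx(roll)).
In Python, from bench import robot gives the robot as it stands.
- The arm moves only by the tool jog_arm, never from a script. Its argument "motion" is a list of rows, each a list of 3 entries, a list of its own where there are three numbers: the shift along the tool's x, y, z in units of 0.5 m (1.0 is 0.5 m), then the turn, a rotation vector about the tool's x, y, z in units of 120 degrees (1.0 is 120 degrees), then the gripper command: -1 is shut, 1 is fully open, values between are in proportion. A call has 1 to 8 rows; each row is the pose to reach, as a shift and turn from the pose measured when the call began, along the tool's axes at that moment; what a row does not reach only later rows make up. A row lasts 1/10 s, in which the tool goes at most 50 mm and 8.59 degrees, less where a joint would pass 70% of its speed; a pose out of reach is approached as far as the arm can. A call with a number of a shift or a turn outside -1 to 1 is refused whole. A call with a gripper value outside its range is refused whole. The fingers move at their own pace and stop on an object; "newtons" is the grip in N (left out, the last holds). Time passes only in rows, so rows that repeat a pose let the fingers close. It gives the time, the measured TCP pose, the force and the opening at its end, in the units of the state.
- robot.observe(): the state, without advancing time (a new reading comes with each control period).
- robot.capture(name): name is "scene" or "top" or "wrist"; returns a dict with "frame" (400x640x3 uint8, blue, green, red), "K" (3x3 intrinsics, pixels), "rvec" (rotation vector, rad) and "tvec" (3), from world to camera coordinates, as OpenCV has them. Camera axes: x right, y down, z forward; pixel columns grow to the right and rows downward; lengths in m; the calibration is good to about 2 mm. The wrist camera is an equidistant fisheye: a pixel r from the principal point sees the ray r / f radians off the axis. A picture is of the moment at which its call begins. There is no depth.
- robot.sign_off(): hands the job in, once; it reports no verdict.
The state is a dict: "time": time; "qpos": joint angles; "dq": joint speeds; "joint_torque": joint torques, N m; "ee_pos": TCP position; "eef_rot": TCP orientation; "force": force on the tool from outside, world axes, zero at the start; "wrist_torque": the same for the moment, N m; "grip_width": opening from 0.0 (shut) to 1.0 (fully open).
Only numpy, scipy, OpenCV 4.12 (cv2) and the standard library are available. Lean on these libraries where they do the work, as an engineer would, in place of code of your own. Each camera call takes 0.05 s, during which the arm holds its last target.

## Working session

There is one attempt and no reset: what is moved stays moved. The work goes in short steps, Python scripts to look and compute and a tool call to move; the robot and the scene stay as the last step left them, time stands still between calls to the robot, and variables do not carry over. Pictures are saved under pics/ and viewed, and the job is handed in when it is done.

Besides the shell and the picture viewer there is one more tool, called as name([rows], argument=value, ...), one row to a line, values as JSON. jog_arm: Moves the arm, as the interface text tells. Shifts and turns lie within -1 to 1; 1 stands for 0.5 m of shift or 120 degrees of turn. Its arguments: {"type":"object","properties":{"motion":{"type":"array"},"newtons":{"type":"number"}},"required":["motion"]}

```bash
ls; mkdir -p pics; python3 - <<'E'
from bench import robot
import cv2
print(robot.observe())
for n in ["scene","top","wrist"]:
    c=robot.capture(n); cv2.imwrite(f"pics/{n}0.png",c["frame"]); print(n,c["K"].tolist(),c["rvec"],c["tvec"])
E
```

```text
pics
{'time': 0.0, 'qpos': array([ 1.24150557,  0.41796288, -0.01030958,  1.61419084,  0.00471745,
        1.11067741, -0.05299662]), 'dq': array([-0.00050829, -0.00073734, -0.00037202, -0.00115468, -0.00043616,
       -0.00081137,  0.00126534]), 'joint_torque': array([ 9.27661786e-04, -8.51239514e+01,  6.39896002e-01, -4.25979137e+01,
       -4.87431209e-02,  1.86608633e-02,  1.24664957e-04]), 'ee_pos': array([ 0.17727473, -0.5989347 ,  0.20482518]), 'eef_rot': array([-3.14038205e+00,  1.03970182e-04,  2.87816294e-01]), 'force': array([-0.2021378 ,  0.15373694,  0.37019827]), 'wrist_torque': array([ 0.03504445, -0.02093147, -0.00120939]), 'grip_width': 1.0014676354892615}
scene [[401.10355182608146, 0.0, 317.885712196425], [0.0, 401.10355182608146, 203.692230015821], [0.0, 0.0, 1.0]] [ 1.21345047  2.11103061 -1.09741888] [ 0.28469789 -0.17462458  1.57761887]
top [[381.45517155568314, 0.0, 322.5633543908979], [0.0, 381.45517155568314, 199.28403230975135], [0.0, 0.0, 1.0]] [ 2.16098006 -2.17489152  0.13492447] [-0.01422969  0.55876831  1.06071131]
wrist [[309.70691628693146, 0.0, 320.9348304508812], [0.0, 309.70691628693146, 195.3809141311397], [0.0, 0.0, 1.0]] [-2.35295073  1.75745805  0.21903497] [-0.62312987 -0.0251642   0.39028604]
```

View pics/scene0.png

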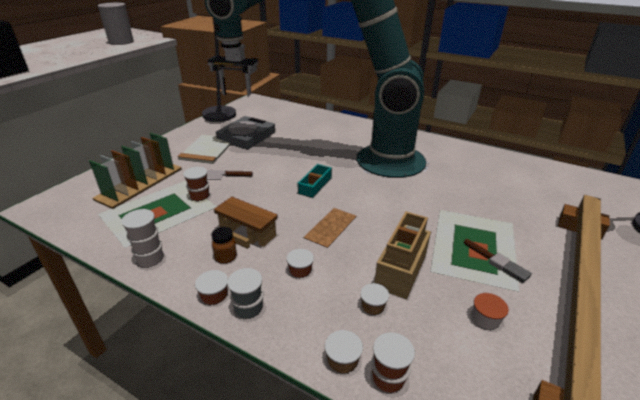

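View pics/top0.png

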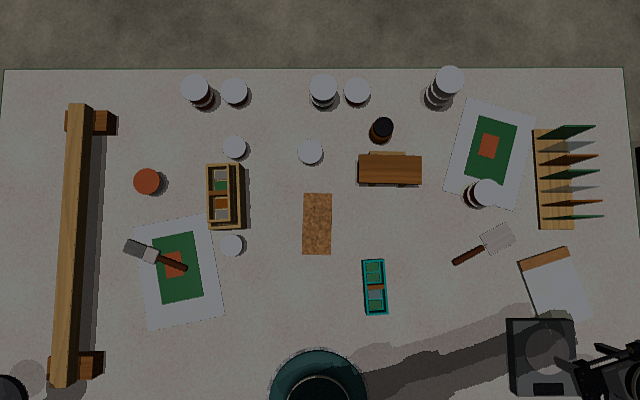

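View pics/wrist0.png

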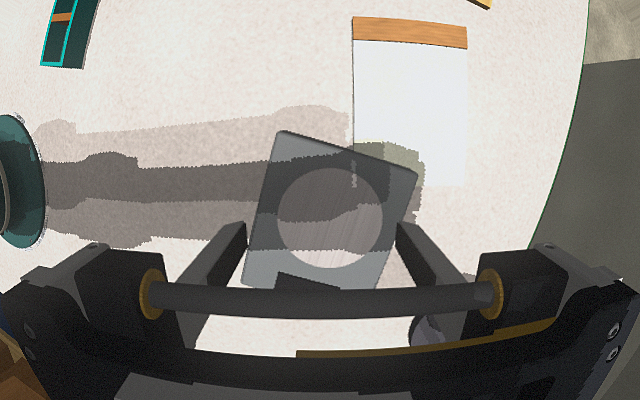

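The scene view shows the caddy at (404,255), mat at (331,227) and bridge at (246,221). In the top view the caddy is at (226,196), the mat at (317,223), the bridge at (390,169) and the jar at (381,130). There are two tray-like things: the wooden stack in the caddy, top (226,196), and a turquoise tray at top (375,287). The wooden stack fits, since it sits in the plywood caddy. The turquoise one is the decoy. I'll confirm with a crop.

```bash
cat > h.py <<'E'
import numpy as np, cv2
from scipy.spatial.transform import Rotation as R
def ray(c,px):
    Rm=cv2.Rodrigues(np.array(c["rvec"]))[0]; t=np.array(c["tvec"]).ravel(); K=c["K"]
    o=-Rm.T@t; v=np.linalg.inv(K)@np.array([px[0],px[1],1.]); return o,Rm.T@v
def rayw(c,px):
    Rm=cv2.Rodrigues(np.array(c["rvec"]))[0]; t=np.array(c["tvec"]).ravel(); K=c["K"]
    d=np.array([px[0]-K[0][2],px[1]-K[1][2]]); r=np.hypot(*d); th=r/K[0][0]
    v=np.r_[d/max(r,1e-9)*np.sin(th),np.cos(th)]; return -Rm.T@t,Rm.T@v
def onz(od,z):
    o,d=od; return o+d*(z-o[2])/d[2]
def projw(c,P):
    Rm=cv2.Rodrigues(np.array(c["rvec"]))[0]; p=Rm@np.array(P)+np.array(c["tvec"]).ravel(); K=c["K"]
    r=np.hypot(p[0],p[1]); th=np.arctan2(r,p[2]); return np.array([K[0][2],K[1][2]])+K[0][0]*th*p[:2]/max(r,1e-9)
def proj(c,P):
    Rm=cv2.Rodrigues(np.array(c["rvec"]))[0]; p=Rm@np.array(P)+np.array(c["tvec"]).ravel(); q=c["K"]@p; return q[:2]/q[2]
def crop(c,x0,y0,x1,y1,s,name,gain=1.8):
    f=np.clip(c["frame"][y0:y1,x0:x1].astype(float)*gain,0,255).astype(np.uint8)
    cv2.imwrite(name,cv2.resize(f,None,fx=s,fy=s,interpolation=cv2.INTER_CUBIC))
def tool(cur_pos,cur_rpy,target):  # shift in tool axes / 0.5
    Rm=R.from_euler('xyz',cur_rpy).as_matrix(); return Rm.T@(np.array(target)-cur_pos)/0.5
E
python3 - <<'E'
from h import *; from bench import robot
c=robot.capture("top"); 
crop(c,190,120,450,330,3,"pics/topcrop.png")
s=robot.capture("scene"); crop(s,200,180,450,310,3,"pics/scenecrop.png",1.3)
E
```

```text
(no output)
```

View pics/topcrop.png

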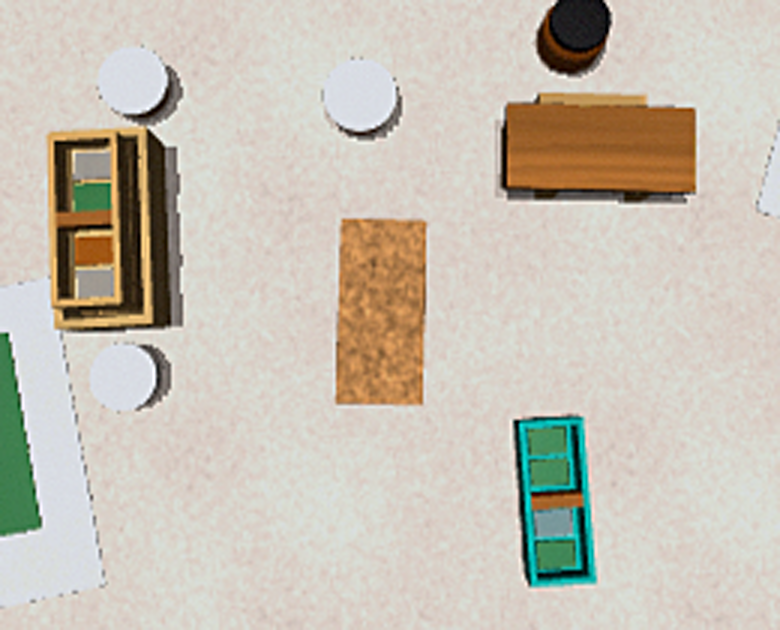

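View pics/scenecrop.png

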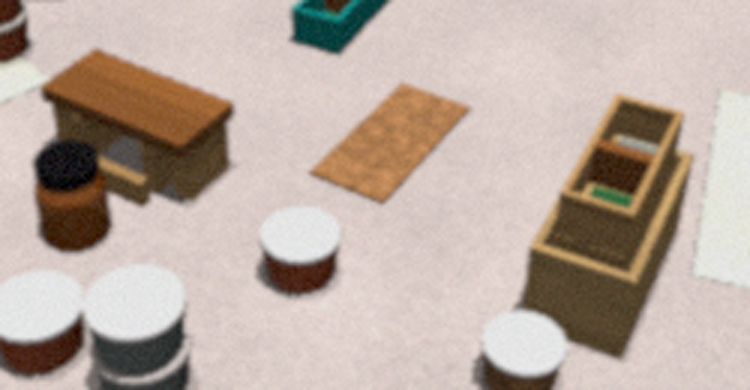

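```bash
python3 - <<'E'
from h import *; from bench import robot
c=robot.capture("top")
def P(u,v,z): return onz(ray(c,(190+(u+.5)/3-.5,120+(v+.5)/3-.5)),z)
print("tray",[P(u,v,.141).round(4)[:2] for u,v in [(50,134),(118,131),(52,305),(122,303)]])
print("part",[P(u,v,.141).round(4)[:2] for u,v in [(55,218),(116,218)]])
print("caddy",[P(u,v,.088).round(4)[:2] for u,v in [(152,128),(168,326)]])
print("mat",[P(u,v,.003).round(4)[:2] for u,v in [(341,219),(427,220),(424,405),(336,404)]])
print("bridge",[P(u,v,.075).round(4)[:2] for u,v in [(506,103),(696,107),(696,193),(505,190)]])
print("stop",[P(u,v,.028).round(4)[:2] for u,v in [(538,94),(646,95)]])
f=c["frame"]; hsv=cv2.cvtColor(f,cv2.COLOR_BGR2HSV)
m=cv2.inRange(hsv,(5,90,40),(20,255,255)); m[:185]=0;m[260:]=0;m[:,:295]=0;m[:,340:]=0
cn=max(cv2.findContours(m,0,1)[0],key=cv2.contourArea); b=cv2.boxPoints(cv2.minAreaRect(cn)); print("mat box",[onz(ray(c,p),.003).round(4)[:2] for p in b], b.mean(0), onz(ray(c,b.mean(0)),.003))
E
```

```text
tray [array([0.6393, 0.2844]), array([0.6416, 0.2258]), array([0.4913, 0.2786]), array([0.4926, 0.2193])]
part [array([0.5659, 0.2781]), array([0.5656, 0.2259])]
caddy [array([0.6555, 0.2074]), array([0.4749, 0.19  ])]
mat [array([0.5819, 0.0384]), array([ 0.5804, -0.0461]), array([ 0.4006, -0.0414]), array([0.4021, 0.0434])]
bridge [array([ 0.6804, -0.1181]), array([ 0.6758, -0.2952]), array([ 0.5948, -0.2922]), array([ 0.5985, -0.1157])]
stop [array([ 0.7002, -0.1545]), array([ 0.6988, -0.2598])]
mat box [array([0.5809, 0.0423]), array([ 0.5804, -0.0431]), array([ 0.4025, -0.0414]), array([0.4031, 0.0424])] [316.5 223.5] [4.90922762e-01 5.90357336e-05 3.00000000e-03]
```

```bash
cat >> h.py <<'E'
def go(target,yaw_deg):
    from bench import robot
    s=robot.observe(); Rm=R.from_euler('xyz',s["eef_rot"]); T=R.from_euler('xyz',[np.pi,0,np.radians(yaw_deg)])
    d=Rm.inv().apply(np.array(target)-s["ee_pos"]); r=(Rm.inv()*T).as_rotvec()
    print("t",round(float(s["time"]),2),"pos",s["ee_pos"].round(4),"yaw",np.degrees(s["eef_rot"]).round(2),"F",s["force"].round(1),"g",round(float(s["grip_width"]),3))
    print("  SHIFT",(d/0.5).round(4).tolist(),"TURN",(r/np.radians(120)).round(4).tolist(),"mm",round(float(np.linalg.norm(d)*1e3),1))
E
python3 -c "
from h import *
go((.40,-.15,.36),92)"
```

```text
t 0.3 pos [ 0.1774 -0.5992  0.2052] yaw [-179.97    0.     16.49] F [-0.1  0.2  0.2] g 1.002
  SHIFT [0.6819, -0.7351, -0.3093] TURN [-0.0002, -0.0001, -0.6293] mm 524.7
```

jog_arm([
  [[0.68,-0.735,-0.31],[0,0,-0.63],1],
  [[0.68,-0.735,-0.31],[0,0,-0.63],1],
  [[0.68,-0.735,-0.31],[0,0,-0.63],1],
  [[0.68,-0.735,-0.31],[0,0,-0.63],1],
  [[0.68,-0.735,-0.31],[0,0,-0.63],1],
  [[0.68,-0.735,-0.31],[0,0,-0.63],1],
  [[0.68,-0.735,-0.31],[0,0,-0.63],1],
  [[0.68,-0.735,-0.31],[0,0,-0.63],1],
])

```text
time: 1.1
ee_pos: [0.347, -0.2548, 0.3245]
eef_rot: [3.142, 0.0, 1.494]
force: [1.2, -0.3, 0.7]
grip_width: 1.002
```

```bash
python3 -c "
from h import *
go((.5655,.252,.36),92)"
```

```text
t 1.1 pos [ 0.347  -0.2548  0.3245] yaw [1.800e+02 2.000e-02 8.559e+01] F [ 1.2 -0.3  0.7] g 1.002
  SHIFT [1.0441, 0.3579, -0.0715] TURN [0.0, 0.0002, -0.0534] mm 553.0
```

jog_arm([
  [[1.0,0.35,-0.07],[0,0,-0.053],1],
  [[1.0,0.35,-0.07],[0,0,-0.053],1],
  [[1.0,0.35,-0.07],[0,0,-0.053],1],
  [[1.0,0.35,-0.07],[0,0,-0.053],1],
  [[1.0,0.35,-0.07],[0,0,-0.053],0.3],
  [[1.0,0.35,-0.07],[0,0,-0.053],0.0],
  [[1.0,0.35,-0.07],[0,0,-0.053],0.0],
  [[1.0,0.35,-0.07],[0,0,-0.053],0.0],
])

```text
time: 1.9
ee_pos: [0.5072, 0.1107, 0.3509]
eef_rot: [3.141, 0.001, 1.604]
force: [1.6, -0.8, 1.0]
grip_width: 0.694
```

```bash
python3 -c "
from h import *
go((.5655,.252,.30),92)"
```

```text
t 1.9 pos [0.5072 0.1107 0.3509] yaw [1.7995e+02 3.0000e-02 9.1900e+01] F [ 1.6 -0.8  1. ] g 0.694
  SHIFT [0.2787, 0.1258, 0.1017] TURN [0.0004, 0.0003, -0.0009] mm 161.1
```

jog_arm([
  [[0.279,0.126,0.05],[0,0,0],0],
  [[0.279,0.126,0.05],[0,0,0],0],
  [[0.279,0.126,0.05],[0,0,0],0],
  [[0.279,0.126,0.05],[0,0,0],0],
  [[0.279,0.126,0.05],[0,0,0],0],
])

```text
time: 2.4
ee_pos: [0.5651, 0.2537, 0.3249]
eef_rot: [-3.141, -0.0, 1.607]
force: [-0.7, -1.0, 0.4]
grip_width: 0.497
```

```bash
python3 -c "
from h import *
from bench import robot
c=robot.capture('wrist'); cv2.imwrite('pics/w1.png',c['frame']); 
import pickle; pickle.dump(c,open('w1.pkl','wb'))
t=robot.capture('top'); crop(t,190,110,450,320,3,'pics/t1.png'); pickle.dump(t,open('t1.pkl','wb'))
Rm=cv2.Rodrigues(c['rvec'])[0]; print('cam',-Rm.T@c['tvec'])
go((.5655,.252,.109),92)"
```

```text
cam [0.56260412 0.3254697  0.5039318 ]
t 2.5 pos [0.5656 0.2512 0.326 ] yaw [1.7993e+02 6.0000e-02 9.1850e+01] F [0.2 0.7 0.1] g 0.501
  SHIFT [0.0021, -0.0007, 0.434] TURN [0.0005, 0.0005, -0.0012] mm 217.0
```

View pics/w1.png

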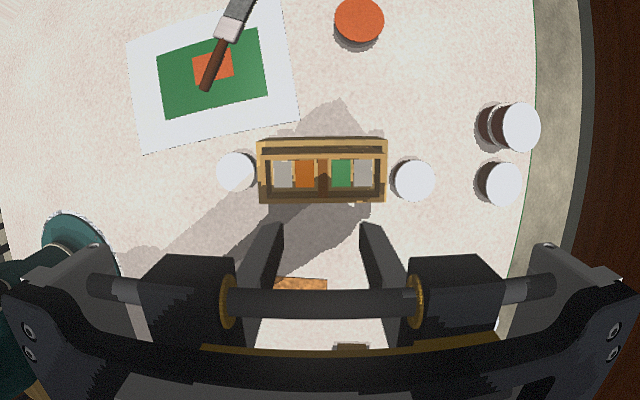

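```bash
python3 -c "
from h import *
import pickle; c=pickle.load(open('w1.pkl','rb'))
crop(c,245,125,405,215,5,'pics/w1c.png',1.3)"
```

```text
(no output)
```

View pics/w1c.png

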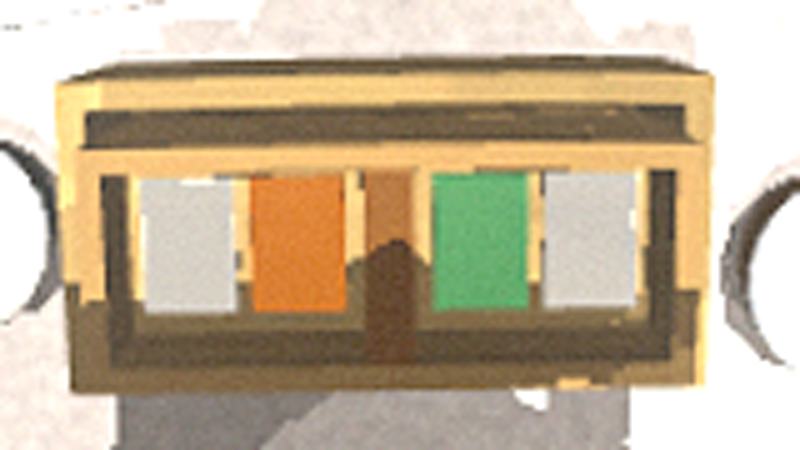

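View pics/t1.png

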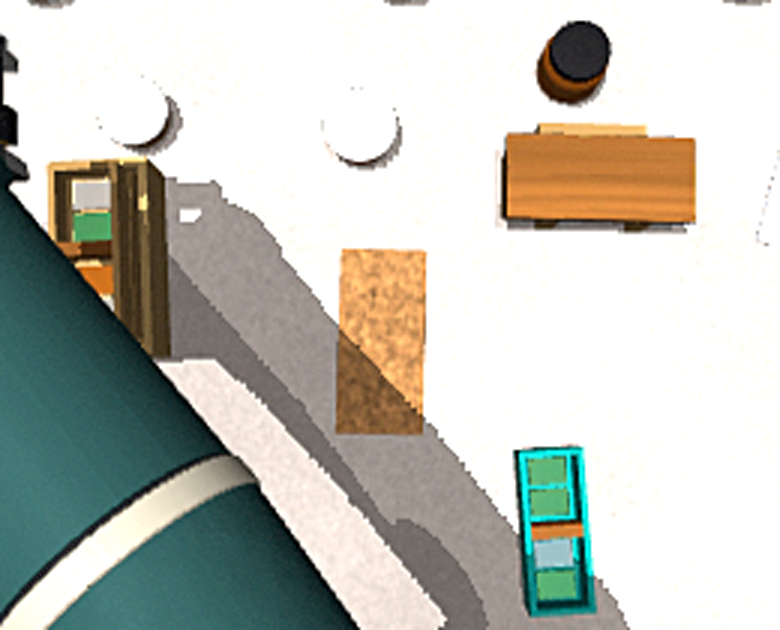

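```bash
python3 -c "
from h import *
import pickle; c=pickle.load(open('w1.pkl','rb'))
P=lambda u,v,z: onz(rayw(c,(245+(u+.5)/5-.5,125+(v+.5)/5-.5)),z)[:2]
I=np.array([P(*p,.141) for p in [(101,173),(676,170),(670,358),(112,365)]]); print(I.round(4).tolist(),I.mean(0))
O=np.array([P(*p,.141) for p in [(80,146),(706,143)]]); print('outer',O.round(4).tolist(), np.linalg.norm(O[1]-O[0]))
p=np.array([P(*p,.141) for p in [(365,172),(413,172),(365,362),(414,361)]]);print('part',p.round(4).tolist(),p.mean(0))
C=np.array([P(*p,.088) for p in [(57,83),(713,73),(86,112),(683,105)]]); print('caddy',C.round(4).tolist(),np.linalg.norm(C[1]-C[0]))
for a,b in [(I[0],I[1]),(I[3],I[2]),(O[0],O[1]),(C[0],C[1]),(C[2],C[3])]: print(np.degrees(np.arctan2(*(b-a)[::-1])))
"
```

```text
[[0.497, 0.2763], [0.634, 0.282], [0.636, 0.2358], [0.4997, 0.2291]] [0.56668927 0.2558154 ]
outer [[0.4919, 0.2827], [0.6409, 0.2889]] 0.14916971312135263
part [[0.56, 0.2783], [0.5713, 0.2788], [0.5615, 0.2321], [0.5734, 0.2328]] [0.56655065 0.25551028]
caddy [[0.475, 0.2937], [0.6531, 0.3028], [0.4832, 0.2859], [0.6453, 0.2936]] 0.1782945694416958
2.369616974209568
2.795345936586297
2.3619954388390676
2.9385116256927173
2.7332433654482715
```

```bash
python3 -c "
from h import *
go((.5662,.2545,.110),92.6)"
```

```text
t 2.5 pos [0.5656 0.2512 0.326 ] yaw [1.7993e+02 6.0000e-02 9.1850e+01] F [0.2 0.7 0.1] g 0.501
  SHIFT [0.0071, 0.0008, 0.432] TURN [0.0005, 0.0005, -0.0062] mm 216.0
```

jog_arm([
  [[0.007,0.001,0.1],[0,0,-0.006],0],
  [[0.007,0.001,0.2],[0,0,-0.006],0],
  [[0.007,0.001,0.3],[0,0,-0.006],0],
  [[0.007,0.001,0.38],[0,0,-0.006],0],
  [[0.007,0.001,0.42],[0,0,-0.006],0],
  [[0.007,0.001,0.432],[0,0,-0.006],0],
  [[0.007,0.001,0.432],[0,0,-0.006],-0.4],
  [[0.007,0.001,0.432],[0,0,-0.006],-1],
], newtons=25)

```text
time: 3.3
ee_pos: [0.5672, 0.2542, 0.1118]
eef_rot: [3.138, 0.001, 1.615]
force: [-0.1, 0.1, 1.0]
grip_width: 0.368
```

```bash
python3 -c "
from h import *
go((.5662,.2545,.110),92.6)"
```

```text
t 3.3 pos [0.5672 0.2542 0.1118] yaw [1.7981e+02 3.0000e-02 9.2520e+01] F [-0.1  0.1  1. ] g 0.368
  SHIFT [0.0007, -0.0019, 0.0036] TURN [0.0016, 0.0003, -0.0007] mm 2.1
```

jog_arm([
  [[0,0,0.003],[0,0,0],-1],
  [[0,0,0.003],[0,0,0],-1],
  [[0,0,0.003],[0,0,0],-1],
  [[0,0,0.003],[0,0,0],-1],
])

```text
time: 3.7
ee_pos: [0.5675, 0.2542, 0.111]
eef_rot: [3.137, 0.001, 1.615]
force: [-0.9, -2.1, 7.9]
grip_width: 0.123
```

```bash
python3 -c "
from h import *
go((.5662,.2545,.22),92.6)"
```

```text
t 3.7 pos [0.5675 0.2542 0.111 ] yaw [1.7976e+02 4.0000e-02 9.2510e+01] F [-0.9 -2.1  7.9] g 0.123
  SHIFT [0.0006, -0.0016, -0.2181] TURN [0.002, 0.0004, -0.0007] mm 109.0
```

jog_arm([
  [[0,0,-0.02],[0,0,0],-1],
  [[0,0,-0.06],[0,0,0],-1],
  [[0,0,-0.12],[0,0,0],-1],
  [[0,0,-0.18],[0,0,0],-1],
  [[0,0,-0.22],[0,0,0],-1],
  [[0,0,-0.22],[0,0,0],-1],
])

```text
time: 4.3
ee_pos: [0.5678, 0.2551, 0.2242]
eef_rot: [3.134, -0.001, 1.615]
force: [0.7, 0.4, -2.0]
grip_width: 0.126
```

```bash
python3 -c "
from h import *
from bench import robot
c=robot.capture('scene'); crop(c,200,130,450,310,3,'pics/s2.png',1.2)
import pickle; w=robot.capture('wrist'); pickle.dump(w,open('w2.pkl','wb')); cv2.imwrite('pics/w2.png',w['frame'])
go((.491,-.001,.22),89)"
```

```text
t 4.4 pos [0.5669 0.2541 0.2209] yaw [1.7976e+02 6.0000e-02 9.2510e+01] F [-0.4  1.  -1.7] g 0.122
  SHIFT [-0.503, -0.174, 0.0015] TURN [0.002, 0.0004, 0.0293] mm 266.1
```

View pics/s2.png

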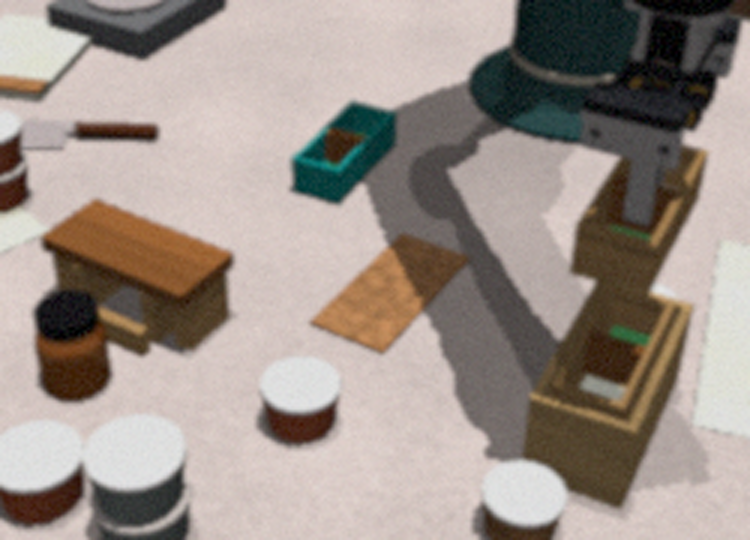

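View pics/w2.png

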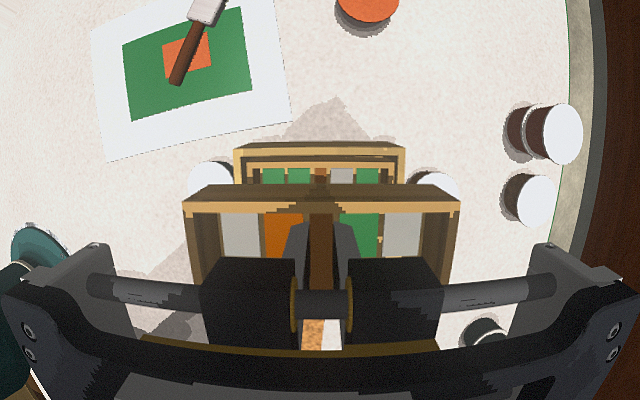

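```bash
python3 -c "
from h import *
go((.491,-.001,.10),88.5)"
```

```text
t 4.4 pos [0.5669 0.2541 0.2209] yaw [1.7976e+02 6.0000e-02 9.2510e+01] F [-0.4  1.  -1.7] g 0.122
  SHIFT [-0.5028, -0.175, 0.2415] TURN [0.002, 0.0004, 0.0334] mm 292.3
```

jog_arm([
  [[-0.05,-0.017,0.01],[0.002,0,0.005],-1],
  [[-0.13,-0.045,0.04],[0.002,0,0.01],-1],
  [[-0.22,-0.077,0.08],[0.002,0,0.02],-1],
  [[-0.31,-0.108,0.13],[0.002,0,0.025],-1],
  [[-0.4,-0.139,0.18],[0.002,0,0.033],-1],
  [[-0.47,-0.164,0.22],[0.002,0,0.033],-1],
  [[-0.503,-0.175,0.24],[0.002,0,0.033],-1],
  [[-0.503,-0.175,0.24],[0.002,0,0.033],-1],
])

```text
time: 5.2
ee_pos: [0.489, -0.0038, 0.0986]
eef_rot: [-3.138, 0.001, 1.542]
force: [0.5, 0.6, -2.1]
grip_width: 0.127
```

```bash
python3 -c "
from h import *
go((.491,-.001,.022),88.5)"
```

```text
t 5.2 pos [ 0.489  -0.0038  0.0986] yaw [-1.7977e+02  7.0000e-02  8.8350e+01] F [ 0.5  0.6 -2.1] g 0.127
  SHIFT [0.006, 0.0045, 0.1531] TURN [-0.0019, 0.0006, -0.0013] mm 76.6
```

jog_arm([
  [[0.006,0.004,0.05],[-0.002,0,-0.001],-1],
  [[0.006,0.004,0.1],[-0.002,0,-0.001],-1],
  [[0.006,0.004,0.135],[-0.002,0,-0.001],-1],
  [[0.006,0.004,0.147],[-0.002,0,-0.001],-1],
  [[0.006,0.004,0.153],[-0.002,0,-0.001],-1],
  [[0.006,0.004,0.157],[-0.002,0,-0.001],-1],
  [[0.006,0.004,0.157],[-0.002,0,-0.001],-1],
])

```text
time: 5.9
ee_pos: [0.4912, -0.0008, 0.0205]
eef_rot: [3.141, 0.001, 1.544]
force: [0.7, -0.1, -1.8]
grip_width: 0.128
```

```bash
python3 -c "
from h import *
from bench import robot; import pickle
t=robot.capture('scene'); crop(t,260,160,420,270,5,'pics/s3.png',1.2)
go((.491,-.001,.018),88.5)"
```

```text
t 5.95 pos [ 0.4912 -0.0009  0.0206] yaw [1.7994e+02 7.0000e-02 8.8460e+01] F [ 0.4 -0.2 -1.4] g 0.126
  SHIFT [-0.0002, -0.0003, 0.0052] TURN [0.0005, 0.0006, -0.0003] mm 2.6
```

View pics/s3.png

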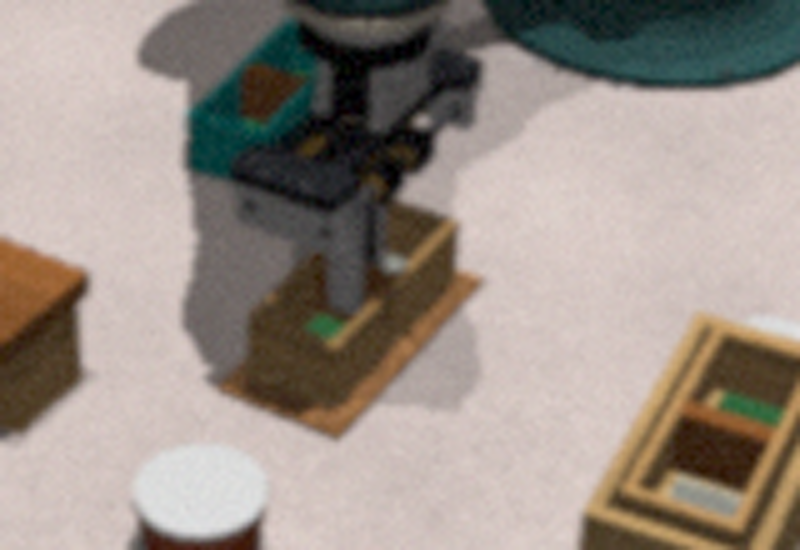

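The tray is aligned over the mat and about 2 mm above it. I'll lower it to contact.

jog_arm([
  [[0,0,0.002],[0,0,0],-1],
  [[0,0,0.004],[0,0,0],-1],
  [[0,0,0.006],[0,0,0],-1],
  [[0,0,0.008],[0,0,0],-1],
  [[0,0,0.008],[0,0,0],-1],
])

```text
time: 6.45
ee_pos: [0.4913, -0.0009, 0.0174]
eef_rot: [3.14, 0.002, 1.544]
force: [-8.1, -0.0, 23.2]
grip_width: 0.126
```

Firm contact at 23 N. I'll release, opening to half, and lift.

jog_arm([
  [[0,0,-0.001],[0,0,0],-1],
  [[0,0,-0.001],[0,0,0],-0.4],
  [[0,0,-0.001],[0,0,0],-0.2],
  [[0,0,-0.001],[0,0,0],-0.1],
  [[0,0,-0.04],[0,0,0],-0.1],
  [[0,0,-0.12],[0,0,0],0],
  [[0,0,-0.2],[0,0,0],0],
  [[0,0,-0.3],[0,0,0],0],
])

```text
time: 7.25
ee_pos: [0.4902, -0.0005, 0.1681]
eef_rot: [-3.141, 0.002, 1.544]
force: [-0.1, -1.7, 0.6]
grip_width: 0.501
```

```bash
python3 -c "
from h import *
from bench import robot; import pickle
w=robot.capture('wrist'); pickle.dump(w,open('w3.pkl','wb')); cv2.imwrite('pics/w3.png',w['frame'])
go((.5662,.2555,.22),92.7)"
```

```text
t 7.3 pos [0.4936 0.0005 0.1757] yaw [1.7954e+02 1.4000e-01 8.8550e+01] F [ 6.4  2.8 12. ] g 0.501
  SHIFT [0.5133, 0.133, -0.0889] TURN [0.0038, 0.0013, -0.0346] mm 268.8
```

View pics/w3.png

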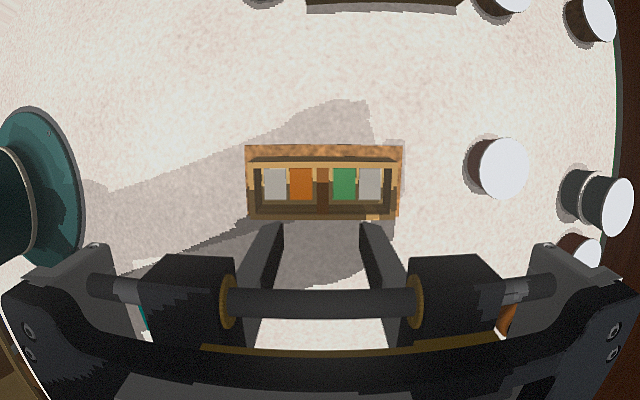

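jog_arm([
  [[0.09,0.024,-0.06],[0.002,0,-0.01],0],
  [[0.18,0.047,-0.09],[0.003,0,-0.02],0],
  [[0.27,0.07,-0.1],[0.003,0,-0.034],0],
  [[0.36,0.093,-0.11],[0.003,0,-0.034],0],
  [[0.44,0.114,-0.11],[0.003,0,-0.034],0],
  [[0.5,0.13,-0.11],[0.003,0,-0.034],0],
  [[0.513,0.133,-0.11],[0.003,0,-0.034],0],
  [[0.513,0.133,-0.11],[0.003,0,-0.034],0],
])

```text
time: 8.1
ee_pos: [0.5657, 0.2564, 0.2301]
eef_rot: [3.141, 0.002, 1.618]
force: [-0.3, -0.9, -0.2]
grip_width: 0.497
```

```bash
python3 -c "
from h import *
from bench import robot; import pickle
w=robot.capture('wrist'); pickle.dump(w,open('w4.pkl','wb')); crop(w,235,115,415,235,4,'pics/w4.png',1.2)
go((.5662,.2555,.067),92.7)"
```

```text
t 8.15 pos [0.5659 0.255  0.2302] yaw [179.95   0.18  92.65] F [-0.4 -0.9  0.3] g 0.499
  SHIFT [0.0019, 0.0003, 0.3263] TURN [0.0004, 0.0015, -0.0004] mm 163.2
```

View pics/w4.png

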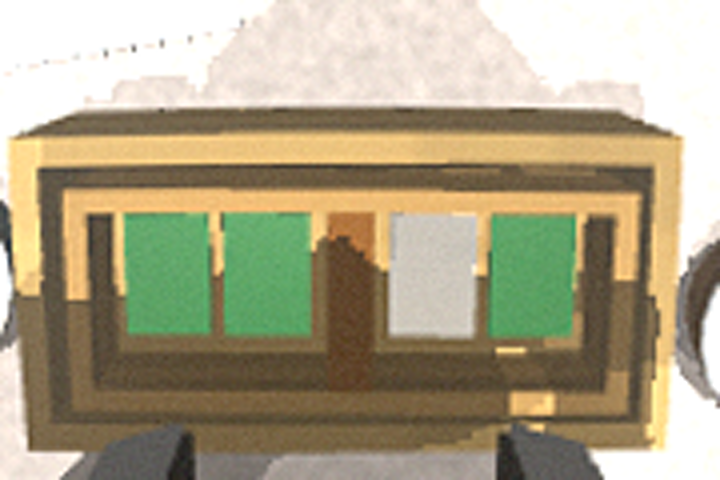

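```bash
python3 -c "
from h import *
import pickle; c=pickle.load(open('w4.pkl','rb'))
P=lambda u,v,z: onz(rayw(c,(235+(u+.5)/4-.5,115+(v+.5)/4-.5)),z)[:2]
for n,z,ps in [('inner',.096,[(86,212),(615,212),(612,391),(93,391)]),('cadO',.088,[(12,138),(683,136),(668,450),(28,450)]),('cadI',.088,[(40,168),(655,167),(643,419),(51,419)]),('part',.096,[(328,213),(376,213),(374,389),(329,389)])]:
  I=np.array([P(*p,z) for p in ps]); print(n,I.round(4).tolist(),I.mean(0).round(4),[np.degrees(np.arctan2(*(b-a)[::-1])).round(2) for a,b in [(I[0],I[1]),(I[3],I[2])]],[np.linalg.norm(I[i]-I[i-1]).round(4) for i in range(4)])
"
```

```text
inner [[0.4975, 0.2756], [0.6345, 0.2822], [0.6385, 0.2337], [0.4993, 0.2272]] [0.5675 0.2547] [np.float64(2.73), np.float64(2.7)] [np.float64(0.0485), np.float64(0.1372), np.float64(0.0486), np.float64(0.1394)]
cadO [[0.4753, 0.2936], [0.6533, 0.3026], [0.6588, 0.2145], [0.4786, 0.206]] [0.5665 0.2542] [np.float64(2.9), np.float64(2.7)] [np.float64(0.0876), np.float64(0.1783), np.float64(0.0882), np.float64(0.1804)]
cadI [[0.4831, 0.2857], [0.6463, 0.2938], [0.6503, 0.2235], [0.4856, 0.2157]] [0.5663 0.2547] [np.float64(2.82), np.float64(2.71)] [np.float64(0.0701), np.float64(0.1634), np.float64(0.0704), np.float64(0.165)]
part [[0.5602, 0.2779], [0.5725, 0.2785], [0.5745, 0.2315], [0.5626, 0.231]] [0.5674 0.2547] [np.float64(2.73), np.float64(2.7)] [np.float64(0.047), np.float64(0.0123), np.float64(0.047), np.float64(0.0119)]
```

jog_arm([
  [[0.001,-0.001,0.09],[0,0.001,0],0],
  [[0.001,-0.001,0.18],[0,0.001,0],0],
  [[0.001,-0.001,0.26],[0,0.001,0],0],
  [[0.001,-0.001,0.305],[0,0.001,0],0],
  [[0.001,-0.001,0.325],[0,0.001,0],-0.3],
  [[0.001,-0.001,0.325],[0,0.001,0],-1],
  [[0.001,-0.001,0.325],[0,0.001,0],-1],
  [[0.001,-0.001,0.325],[0,0.001,0],-1],
])

```text
time: 8.95
ee_pos: [0.5664, 0.2551, 0.0692]
eef_rot: [3.139, 0.0, 1.617]
force: [0.0, 1.0, 0.0]
grip_width: 0.194
```

jog_arm([
  [[0,0,0],[0,0,0],-1],
  [[0,0,0],[0,0,0],-1],
  [[0,0,0],[0,0,0],-1],
])

```text
time: 9.25
ee_pos: [0.5668, 0.2551, 0.0699]
eef_rot: [3.138, 0.0, 1.616]
force: [-0.3, -1.7, 7.7]
grip_width: 0.126
```

```bash
python3 -c "
from h import *
go((.5672,.2547,.19),92.7)"
```

```text
t 9.25 pos [0.5668 0.2551 0.0699] yaw [1.7977e+02 2.0000e-02 9.2610e+01] F [-0.3 -1.7  7.7] g 0.126
  SHIFT [-0.0009, 0.0017, -0.2401] TURN [0.0019, 0.0002, -0.0008] mm 120.1
```

jog_arm([
  [[0,0,-0.02],[0,0,0],-1],
  [[0,0,-0.06],[0,0,0],-1],
  [[0,0,-0.12],[0,0,0],-1],
  [[0,0,-0.18],[0,0,0],-1],
  [[0,0,-0.22],[0,0,0],-1],
  [[0,0,-0.23],[0,0,0],-1],
])

```text
time: 9.85
ee_pos: [0.567, 0.2557, 0.1876]
eef_rot: [3.135, -0.001, 1.617]
force: [0.0, 0.7, -2.3]
grip_width: 0.126
```

```bash
python3 -c "
from h import *
from bench import robot; import pickle
w=robot.capture('wrist'); pickle.dump(w,open('w5.pkl','wb')); cv2.imwrite('pics/w5.png',w['frame'])
c=robot.capture('scene'); crop(c,330,180,450,310,4,'pics/s5.png',1.2)
go((.5,-.195,.19),88.7)"
```

```text
t 9.95 pos [0.5664 0.2551 0.1853] yaw [1.7973e+02 2.0000e-02 9.2610e+01] F [ 0.6 -0.4 -3.3] g 0.126
  SHIFT [-0.8932, -0.1736, -0.0098] TURN [0.0023, 0.0001, 0.0326] mm 455.0
```

View pics/w5.png

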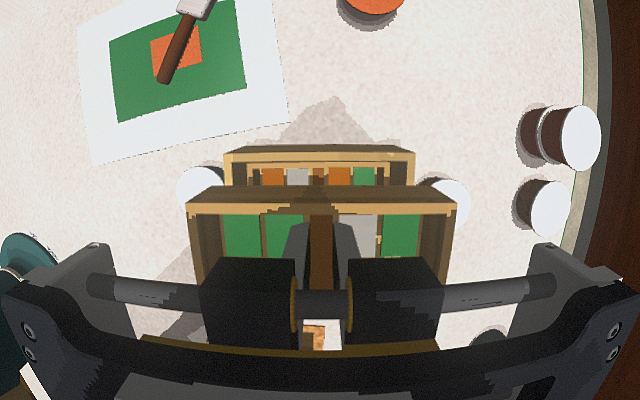

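View pics/s5.png

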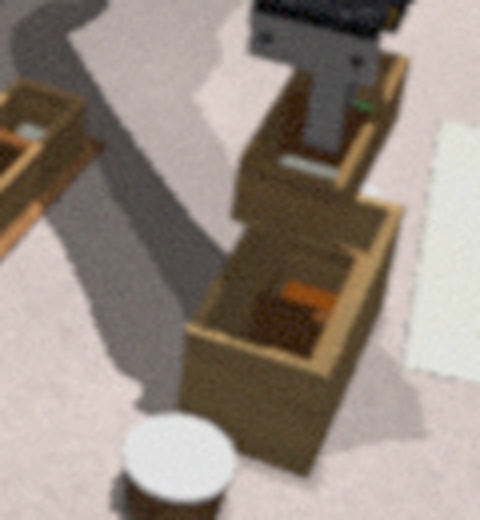

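jog_arm([
  [[-0.05,-0.01,-0.01],[0.002,0,0.005],-1],
  [[-0.13,-0.027,-0.02],[0.002,0,0.01],-1],
  [[-0.22,-0.045,-0.02],[0.002,0,0.02],-1],
  [[-0.31,-0.063,-0.02],[0.002,0,0.03],-1],
  [[-0.4,-0.08,-0.02],[0.002,0,0.033],-1],
  [[-0.49,-0.097,-0.01],[0.002,0,0.033],-1],
  [[-0.58,-0.115,0.0],[0.002,0,0.033],-1],
  [[-0.67,-0.132,0.01],[0.002,0,0.033],-1],
])

```text
time: 10.75
ee_pos: [0.5145, -0.0844, 0.1789]
eef_rot: [-3.141, -0.0, 1.547]
force: [1.0, 0.7, -2.1]
grip_width: 0.124
```

```bash
python3 -c "
from h import *
go((.495,-.20,.13),88.7)"
```

```text
t 10.75 pos [ 0.5145 -0.0844  0.1789] yaw [-179.95   -0.     88.64] F [ 1.   0.7 -2.1] g 0.124
  SHIFT [-0.2321, -0.0334, 0.0979] TURN [-0.0004, -0.0, -0.0005] mm 127.0
```

jog_arm([
  [[-0.08,-0.012,0.02],[0,0,0],-1],
  [[-0.15,-0.022,0.05],[0,0,0],-1],
  [[-0.21,-0.03,0.08],[0,0,0],-1],
  [[-0.232,-0.033,0.098],[0,0,0],-1],
  [[-0.232,-0.033,0.098],[0,0,0],-1],
])

```text
time: 11.25
ee_pos: [0.4937, -0.2008, 0.1279]
eef_rot: [-3.138, -0.002, 1.545]
force: [-0.2, 0.6, -0.9]
grip_width: 0.131
```

```bash
python3 -c "
from h import *
from bench import robot; import pickle
w=robot.capture('wrist'); pickle.dump(w,open('w6.pkl','wb')); cv2.imwrite('pics/w6.png',w['frame'])
t=robot.capture('top'); crop(t,290,110,450,230,5,'pics/t6.png',1.2); pickle.dump(t,open('t6.pkl','wb'))
c=robot.capture('scene'); crop(c,180,150,360,280,4,'pics/s6.png',1.2)
go((.502,-.202,.03),88.7)"
```

```text
t 11.4 pos [ 0.4957 -0.1984  0.1302] yaw [-1.7997e+02 -4.0000e-02  8.8750e+01] F [-0.2  1.2 -2.2] g 0.128
  SHIFT [-0.0071, 0.0129, 0.2004] TURN [-0.0002, -0.0003, 0.0004] mm 100.5
```

View pics/w6.png

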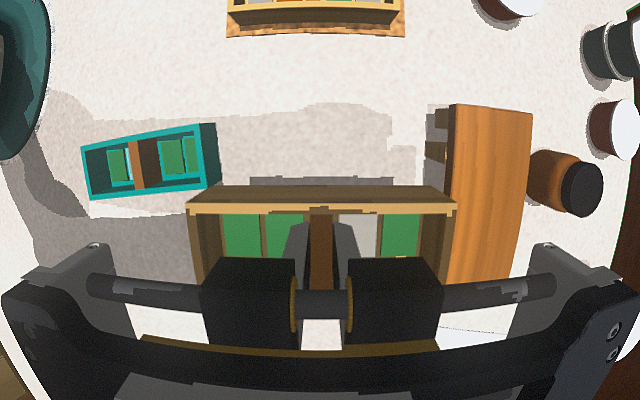

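View pics/t6.png

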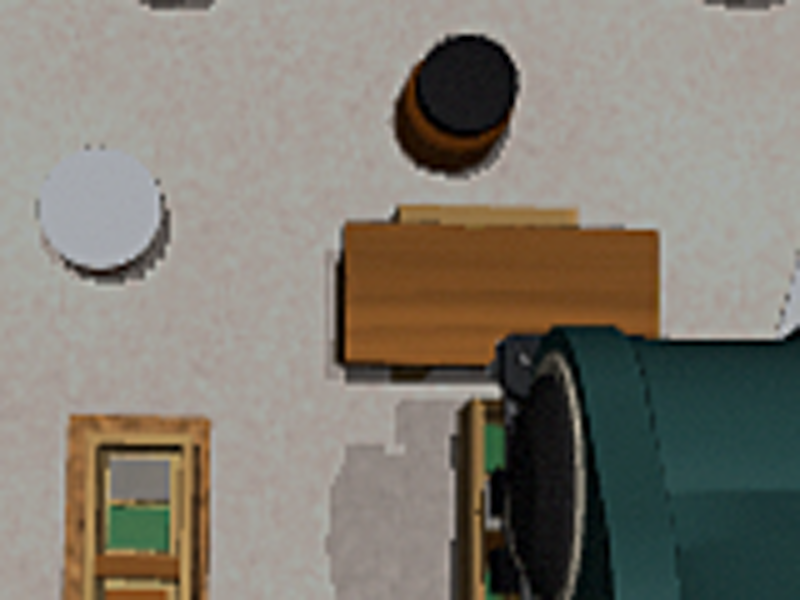

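View pics/s6.png

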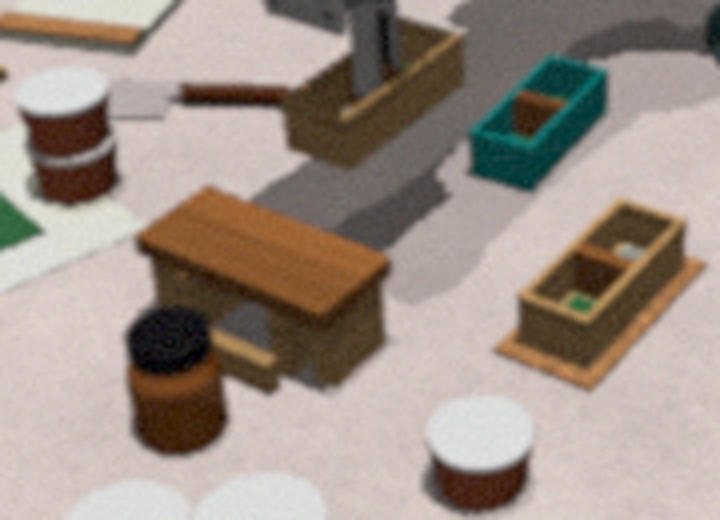

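```bash
python3 -c "
from h import *
import pickle; t=pickle.load(open('t6.pkl','rb'))
f=cv2.imread('pics/top0.png').astype(np.uint8); hsv=cv2.cvtColor(f,cv2.COLOR_BGR2HSV)
print(hsv[169,390],hsv[154,385])
m=cv2.inRange(hsv,(5,130,70),(14,255,255)); m[:145]=0;m[195:]=0;m[:,:345]=0;m[:,435:]=0
cn=max(cv2.findContours(m,0,1)[0],key=cv2.contourArea); r=cv2.minAreaRect(cn); b=cv2.boxPoints(r); print(r)
I=np.array([onz(ray(t,p),.075)[:2] for p in b]); print(I.round(4).tolist(),I.mean(0),[np.linalg.norm(I[i]-I[i-1]).round(4) for i in range(4)])
for i in range(4): print(np.degrees(np.arctan2(*(I[i]-I[i-1])[::-1])))
# stop
P=lambda u,v,z: onz(ray(t,(190+(u+.5)/3-.5,120+(v+.5)/3-.5)),z)[:2]
print('turq',P(515,420,.045),P(595,585,.045),P(582,416,.045),P(528,585,.045))
Q=lambda u,v,z: onz(ray(t,(290+(u+.5)/5-.5,110+(v+.5)/5-.5)),z)[:2]
print('board t6',Q(345,223,.075),Q(659,231,.075),Q(345,362,.075), 'stop', Q(397,206,.028),Q(579,209,.028))
# wrist: board corners
w=pickle.load(open('w6.pkl','rb'))
print('wrist board',[onz(rayw(w,p),.075).round(4)[:2].tolist() for p in [(449,104),(533,114)]])
# mat tray wrt t6
print('mattray',[Q(u,v,.048).round(4).tolist() for u,v in [(90,434),(194,434)]])
"
```

```text
[ 13 180  82] [ 18 138 107]
((389.75762939453125, 168.69393920898438), (62.180564880371094, 27.691347122192383), 1.432096242904663)
[[0.602, -0.1167], [0.6801, -0.12], [0.6749, -0.2938], [0.5967, -0.289]] [ 0.63843675 -0.20486288] [np.float64(0.1724), np.float64(0.0782), np.float64(0.1739), np.float64(0.0784)]
88.24622803511274
-2.4274020937502616
-91.72141033381506
176.50929151467682
turq [ 0.38745547 -0.12435302] [ 0.23794873 -0.19473105] [ 0.39066184 -0.18668502] [ 0.23849363 -0.13347059]
board t6 [ 0.67978963 -0.11879248] [ 0.67442675 -0.29437367] [ 0.60130454 -0.11740096] stop [ 0.70082419 -0.15447623] [ 0.6985572  -0.26097296]
wrist board [[0.5956, -0.1162], [0.6811, -0.1185]]
mattray [[0.5653, 0.0245], [0.5649, -0.0342]]
```

```bash
python3 -c "
from h import *
go((.5030,-.2015,.022),88.4)"
```

```text
t 11.4 pos [ 0.4957 -0.1984  0.1302] yaw [-1.7997e+02 -4.0000e-02  8.8750e+01] F [-0.2  1.2 -2.2] g 0.128
  SHIFT [-0.0061, 0.0149, 0.2164] TURN [-0.0002, -0.0003, 0.0029] mm 108.5
```

jog_arm([
  [[-0.006,0.015,0.05],[0,0,0.003],-1],
  [[-0.006,0.015,0.12],[0,0,0.003],-1],
  [[-0.006,0.015,0.17],[0,0,0.003],-1],
  [[-0.006,0.015,0.2],[0,0,0.003],-1],
  [[-0.006,0.015,0.212],[0,0,0.003],-1],
  [[-0.006,0.015,0.215],[0,0,0.003],-1],
  [[-0.006,0.015,0.217],[0,0,0.003],-1],
])

```text
time: 12.1
ee_pos: [0.5038, -0.2015, 0.0227]
eef_rot: [3.141, 0.0, 1.543]
force: [-0.6, 0.6, -2.1]
grip_width: 0.125
```

jog_arm([
  [[0,0,0.002],[0,0,0],-1],
  [[0,0,0.004],[0,0,0],-1],
  [[0,0,0.004],[0,0,0],-1],
])

```text
time: 12.4
ee_pos: [0.5039, -0.2016, 0.021]
eef_rot: [3.14, 0.0, 1.543]
force: [-1.3, 0.5, -3.3]
grip_width: 0.127
```

```bash
python3 -c "
from h import *
go((.5030,-.2015,.019),88.4)"
```

```text
t 12.4 pos [ 0.5039 -0.2016  0.021 ] yaw [1.7993e+02 1.0000e-02 8.8390e+01] F [-1.3  0.5 -3.3] g 0.127
  SHIFT [0.0001, -0.0018, 0.0039] TURN [0.0006, 0.0001, -0.0001] mm 2.2
```

jog_arm([
  [[0,0,0.003],[0,0,0],-1],
  [[0,0,0.005],[0,0,0],-1],
  [[0,0,0.006],[0,0,0],-1],
  [[0,0,0.006],[0,0,0],-1],
])

```text
time: 12.8
ee_pos: [0.504, -0.2018, 0.0189]
eef_rot: [3.14, 0.001, 1.543]
force: [-8.4, 1.7, 19.5]
grip_width: 0.131
```

jog_arm([
  [[-0.001,0.01,-0.002],[0,0,0],-1],
  [[-0.001,0.035,-0.002],[0,0,0],-1],
  [[-0.001,0.06,-0.002],[0,0,0],-1],
  [[-0.001,0.085,-0.002],[0,0,0],-1],
  [[-0.001,0.105,-0.002],[0,0,0],-1],
  [[-0.001,0.116,-0.002],[0,0,0],-1],
  [[-0.001,0.116,-0.002],[0,0,0],-1],
])

```text
time: 13.5
ee_pos: [0.5626, -0.2036, 0.0197]
eef_rot: [3.14, 0.001, 1.543]
force: [-0.5, -0.6, -2.2]
grip_width: 0.124
```

```bash
python3 -c "
from h import *
from bench import robot; import pickle
c=robot.capture('scene'); crop(c,180,170,340,280,5,'pics/s7.png',1.2)
w=robot.capture('wrist'); pickle.dump(w,open('w7.pkl','wb')); cv2.imwrite('pics/w7.png',w['frame'])
go((.490,-.2015,.12),88.4)"
```

```text
t 13.6 pos [ 0.5617 -0.2038  0.0197] yaw [1.7996e+02 6.0000e-02 8.8400e+01] F [-0.4 -0.5 -2.2] g 0.121
  SHIFT [0.0004, -0.1433, -0.2007] TURN [0.0003, 0.0005, -0.0] mm 123.3
```

View pics/s7.png

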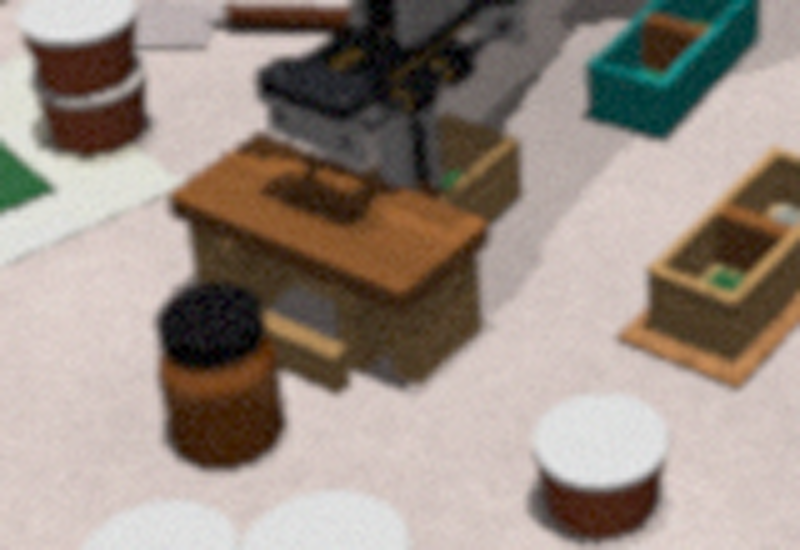

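View pics/w7.png

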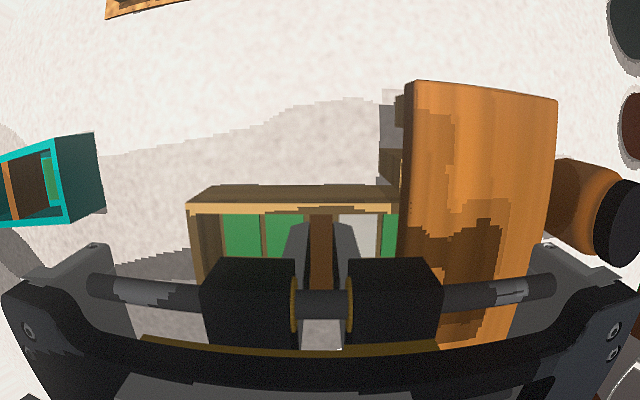

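jog_arm([
  [[0,0,0.002],[0,0,0],-1],
  [[0,0,0.002],[0,0,0],-1],
  [[0,0,0.001],[0,0,0],-0.6],
  [[0,0,0.0],[0,0,0],-0.5],
  [[0,0,0],[0,0,0],-0.5],
  [[0,0,-0.03],[0,0,0],-0.5],
  [[0,0,-0.09],[0,0,0],-0.5],
  [[0,0,-0.15],[0,0,0],-0.5],
])

```text
time: 14.4
ee_pos: [0.5615, -0.2034, 0.0964]
eef_rot: [3.141, 0.001, 1.543]
force: [-0.6, 0.2, 0.9]
grip_width: 0.249
```

```bash
python3 -c "
from h import *
go((.490,-.2015,.09),88.4)"
```

```text
t 14.4 pos [ 0.5615 -0.2034  0.0964] yaw [1.7998e+02 4.0000e-02 8.8420e+01] F [-0.6  0.2  0.9] g 0.249
  SHIFT [-0.0002, -0.1431, 0.0127] TURN [0.0002, 0.0003, 0.0002] mm 71.8
```

jog_arm([
  [[0,-0.08,-0.01],[0,0,0],-0.5],
  [[0,-0.144,-0.01],[0,0,0],-0.5],
  [[0,-0.144,-0.01],[0,0,0],-0.5],
])

```text
time: 14.7
ee_pos: [0.4864, -0.202, 0.1024]
eef_rot: [-3.141, 0.003, 1.542]
force: [1.5, -0.3, -0.5]
grip_width: 0.252
```

```bash
python3 -c "
from h import *
from bench import robot; import pickle
w=robot.capture('wrist'); pickle.dump(w,open('w8.pkl','wb')); cv2.imwrite('pics/w8.png',w['frame'])
P=lambda p,z: onz(rayw(w,p),z)
go((.4895,-.2015,.022),88.4)"
```

```text
t 14.75 pos [ 0.4885 -0.202   0.1026] yaw [1.7997e+02 1.3000e-01 8.8360e+01] F [-0.7 -0.3 -0. ] g 0.247
  SHIFT [0.0015, 0.002, 0.1612] TURN [0.0003, 0.0011, -0.0003] mm 80.6
```

View pics/w8.png

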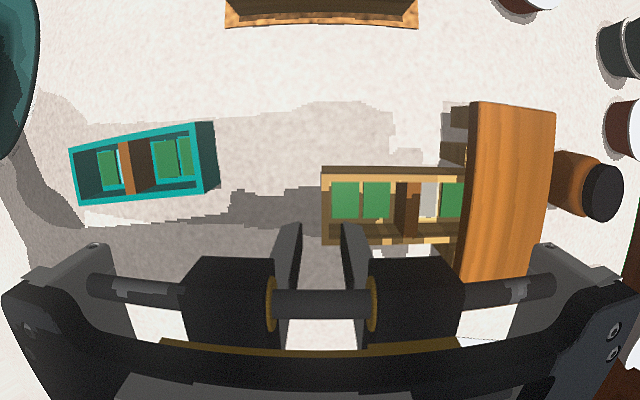

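```bash
python3 -c "
from h import *
import pickle
w=pickle.load(open('w8.pkl','rb'))
P=lambda p,z: onz(rayw(w,p),z)[:2].round(4)
print(P((321,167),.045),P((322,244),.045),'part',P((396,181),.045),P((409,180),.045),'board',P((470,103),.075))
print(projw(w,[.4895,-.17,.045]))
"
```

```text
[ 0.4872 -0.1672] [ 0.4862 -0.2313] part [ 0.5464 -0.1797] [ 0.5572 -0.1791] board [ 0.5946 -0.1175]
[324.1040465  170.51293719]
```

jog_arm([
  [[0.001,0.003,0.06],[0,0,0],-0.5],
  [[0.001,0.003,0.11],[0,0,0],-0.5],
  [[0.001,0.003,0.15],[0,0,0],-0.5],
  [[0.001,0.003,0.161],[0,0,0],-0.5],
  [[0.001,0.003,0.161],[0,0,0],-1],
  [[0.001,0.003,0.161],[0,0,0],-1],
  [[0.001,0.003,0.161],[0,0,0],-1],
  [[0.001,0.003,0.161],[0,0,0],-1],
], newtons=25)

```text
time: 15.55
ee_pos: [0.4907, -0.202, 0.0232]
eef_rot: [3.14, 0.003, 1.542]
force: [-0.6, 0.9, 8.2]
grip_width: 0.06
```

```bash
python3 -c "
from h import *
go((.5395,-.2015,.022),88.4)"
```

```text
t 15.55 pos [ 0.4907 -0.202   0.0232] yaw [1.7988e+02 1.7000e-01 8.8360e+01] F [-0.6  0.9  8.2] g 0.06
  SHIFT [0.0037, 0.0975, 0.0025] TURN [0.001, 0.0014, -0.0003] mm 48.8
```

jog_arm([
  [[0,0.02,0],[0,0,0],-1],
  [[0,0.045,0],[0,0,0],-1],
  [[0,0.065,0],[0,0,0],-1],
  [[0,0.08,0],[0,0,0],-1],
  [[0,0.088,0],[0,0,0],-1],
  [[0,0.092,0],[0,0,0],-1],
  [[0,0.092,0],[0,0,0],-1],
])

```text
time: 16.25
ee_pos: [0.5369, -0.2032, 0.0232]
eef_rot: [3.139, 0.003, 1.542]
force: [0.4, 0.1, -1.3]
grip_width: 0.062
```

jog_arm([
  [[0,0.002,0],[0,0,0],-1],
  [[0,0.004,0],[0,0,0],-1],
  [[0,0.006,0],[0,0,0],-1],
  [[0,0.008,0],[0,0,0],-1],
  [[0,0.008,0],[0,0,0],-1],
])

```text
time: 16.75
ee_pos: [0.5411, -0.2034, 0.0232]
eef_rot: [3.139, 0.003, 1.542]
force: [0.5, 0.2, -1.6]
grip_width: 0.063
```

jog_arm([
  [[0,0.002,0],[0,0,0],-1],
  [[0,0.004,0],[0,0,0],-1],
  [[0,0.006,0],[0,0,0],-1],
  [[0,0.006,0],[0,0,0],-1],
])

```text
time: 17.15
ee_pos: [0.5423, -0.2034, 0.0232]
eef_rot: [-3.14, 0.003, 1.542]
force: [-15.9, 1.8, 15.0]
grip_width: 0.063
```

jog_arm([
  [[0,0.001,0.001],[0,0,0],-1],
  [[0,0.001,0.001],[0,0,0],-0.8],
  [[0,0.001,0.0],[0,0,0],-0.6],
  [[0,0.0,0],[0,0,0],-0.5],
  [[0,0,-0.05],[0,0,0],-0.5],
  [[0,0,-0.13],[0,0,0],-0.5],
  [[0,0,-0.22],[0,0,0],-0.3],
])

```text
time: 17.85
ee_pos: [0.5419, -0.2027, 0.1337]
eef_rot: [-3.139, 0.002, 1.542]
force: [0.9, -0.9, 0.2]
grip_width: 0.303
```

```bash
python3 -c "
from h import *
from bench import robot; import pickle
w=robot.capture('wrist'); pickle.dump(w,open('w9.pkl','wb')); cv2.imwrite('pics/w9.png',w['frame'])
c=robot.capture('scene'); crop(c,180,160,340,270,5,'pics/s9.png',1.2)
go((.4912,-.001,.13),88.4)"
```

```text
t 17.95 pos [ 0.5451 -0.2034  0.1385] yaw [179.69   0.34  88.36] F [ 0.6 -0.7 -0.7] g 0.343
  SHIFT [0.4017, -0.1194, 0.0139] TURN [0.0026, 0.0028, -0.0003] mm 209.7
```

View pics/w9.png

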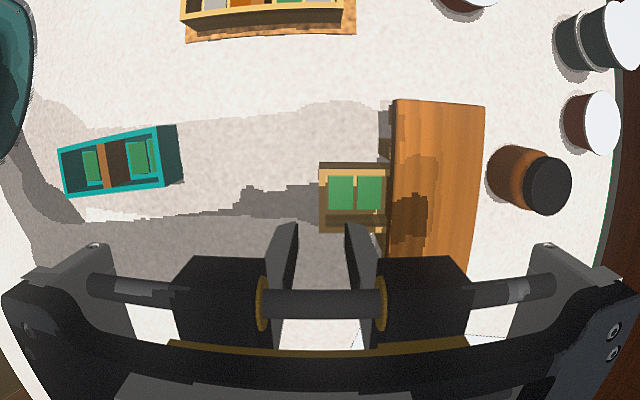

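View pics/s9.png

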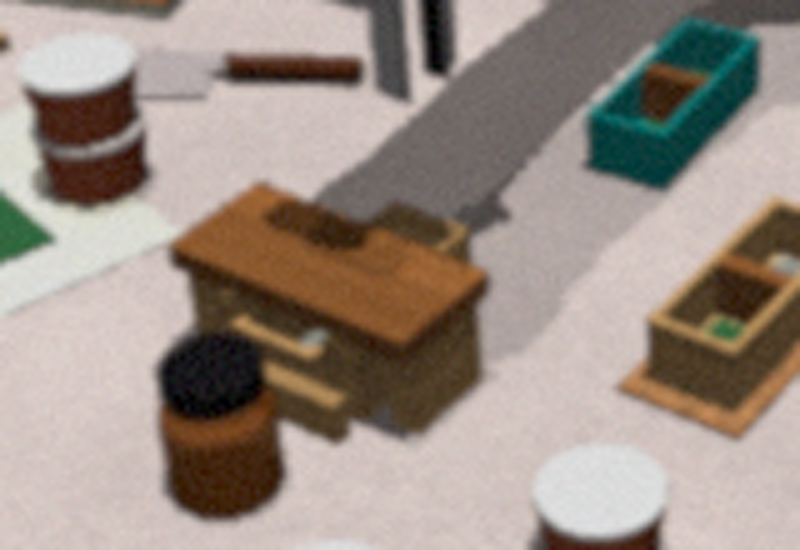

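```bash
python3 -c "
from h import *
import pickle
w=pickle.load(open('w9.pkl','rb'))
P=lambda p,z: onz(rayw(w,p),z)[:2].round(4)
a,b=P((319,165),.045),P((319,232),.045);bf=P((393,100),.075); print(a,b,'board front',bf, P((389,250),.075))
from bench import robot
s=robot.capture('scene')
q=lambda u,v,z: onz(ray(s,(180+(u+.5)/5-.5,160+(v+.5)/5-.5)),z)[:2].round(4)
print('tray far rim outer',q(232,322,.045),q(315,358,.045),'stop top far edge',q(262,375,.028),q(330,408,.028), 'near edge', q(265,362,.028),q(345,398,.028))
print('tray near', q(462,222,.045), 'board right corners', q(487,272,.075),q(407,343,.075))
"
```

```text
[ 0.5406 -0.171 ] [ 0.5387 -0.2332] board front [ 0.5994 -0.1166] [ 0.5984 -0.2403]
tray far rim outer [ 0.6884 -0.2377] [ 0.6902 -0.1754] stop top far edge [ 0.7019 -0.2066] [ 0.7053 -0.1548] near edge [ 0.6919 -0.2128] [ 0.6941 -0.153 ]
tray near [ 0.5384 -0.182 ] board right corners [ 0.6063 -0.114 ] [ 0.6823 -0.1141]
```

jog_arm([
  [[0.08,-0.024,0],[0.001,0.001,0],0],
  [[0.17,-0.05,0],[0.003,0.002,0],0],
  [[0.26,-0.077,0],[0.003,0.003,0],0],
  [[0.34,-0.1,0.01],[0.003,0.003,0],0],
  [[0.39,-0.116,0.014],[0.003,0.003,0],0],
  [[0.402,-0.119,0.014],[0.003,0.003,0],0],
  [[0.402,-0.119,0.014],[0.003,0.003,0],0],
])

```text
time: 18.7
ee_pos: [0.4899, -0.0004, 0.1271]
eef_rot: [-3.137, -0.001, 1.543]
force: [-0.2, -1.4, 0.0]
grip_width: 0.501
```

```bash
python3 -c "
from h import *
from bench import robot; import pickle
w=robot.capture('wrist'); pickle.dump(w,open('w10.pkl','wb')); crop(w,220,130,430,240,3.5,'pics/w10.png',1.2)
go((.4912,-.001,.021),88.4)"
```

```text
t 18.75 pos [ 0.4902 -0.0014  0.1272] yaw [-1.7977e+02 -6.0000e-02  8.8340e+01] F [0.1 0.7 0.6] g 0.501
  SHIFT [0.0007, 0.0028, 0.2124] TURN [-0.0019, -0.0005, -0.0005] mm 106.2
```

View pics/w10.png

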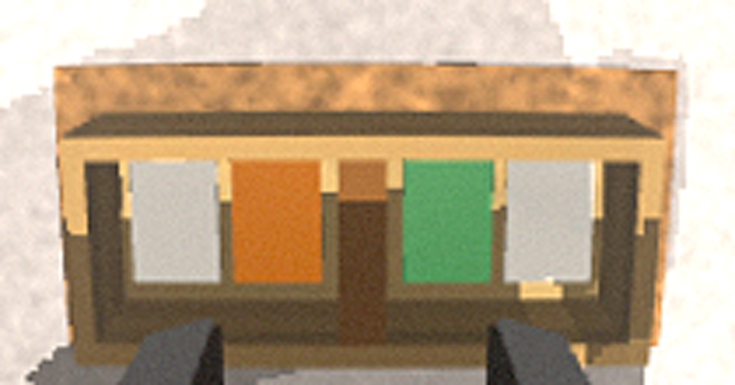

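jog_arm([
  [[0.001,0.003,0.08],[-0.002,0,0],0],
  [[0.001,0.003,0.15],[-0.002,0,0],0],
  [[0.001,0.003,0.2],[-0.002,0,0],0],
  [[0.001,0.003,0.213],[-0.002,0,0],0],
  [[0.001,0.003,0.213],[-0.002,0,0],-0.5],
  [[0.001,0.003,0.213],[-0.002,0,0],-1],
  [[0.001,0.003,0.213],[-0.002,0,0],-1],
  [[0.001,0.003,0.213],[-0.002,0,0],-1],
])

```text
time: 19.55
ee_pos: [0.4919, -0.0012, 0.0216]
eef_rot: [3.14, -0.001, 1.541]
force: [-0.4, 0.9, 0.4]
grip_width: 0.195
```

jog_arm([
  [[0,0,0],[0,0,0],-1],
  [[0,0,0],[0,0,0],-1],
  [[0,0,0],[0,0,0],-1],
])

```text
time: 19.85
ee_pos: [0.4922, -0.0013, 0.0219]
eef_rot: [3.139, -0.0, 1.541]
force: [-0.9, -1.7, 8.1]
grip_width: 0.127
```

jog_arm([
  [[0,0,-0.02],[0,0,0],-1],
  [[0,0,-0.07],[0,0,0],-1],
  [[0,0,-0.15],[0,0,0],-1],
  [[0,0,-0.24],[0,0,0],-1],
  [[0,0,-0.32],[0,0,0],-1],
  [[0,0,-0.36],[0,0,0],-1],
  [[0,0,-0.36],[0,0,0],-1],
])

```text
time: 20.55
ee_pos: [0.4928, -0.0013, 0.2048]
eef_rot: [3.135, 0.001, 1.541]
force: [0.1, 0.6, -2.4]
grip_width: 0.125
```

```bash
python3 -c "
from h import *
from bench import robot; import pickle
c=robot.capture('scene'); crop(c,200,150,420,290,3.5,'pics/s11.png',1.2)
go((.5672,.2547,.20),92.7)"
```

```text
t 20.6 pos [ 0.492  -0.0015  0.2029] yaw [1.7976e+02 4.0000e-02 8.8290e+01] F [-1.1 -0.4 -2. ] g 0.123
  SHIFT [0.5167, 0.135, 0.006] TURN [0.002, 0.0004, -0.0367] mm 267.0
```

View pics/s11.png

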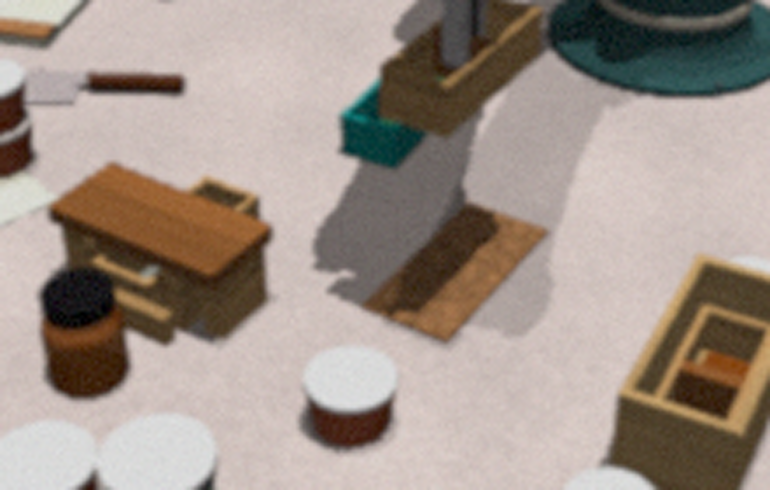

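jog_arm([
  [[0.05,0.014,0],[0.001,0,-0.005],-1],
  [[0.13,0.034,0],[0.002,0,-0.01],-1],
  [[0.22,0.057,0],[0.002,0,-0.02],-1],
  [[0.31,0.081,0],[0.002,0,-0.03],-1],
  [[0.4,0.105,0],[0.002,0,-0.037],-1],
  [[0.47,0.123,0],[0.002,0,-0.037],-1],
  [[0.515,0.135,0],[0.002,0,-0.037],-1],
  [[0.515,0.135,0],[0.002,0,-0.037],-1],
])

```text
time: 21.4
ee_pos: [0.5658, 0.2575, 0.201]
eef_rot: [-3.138, -0.001, 1.623]
force: [-1.7, -1.3, -2.7]
grip_width: 0.127
```

```bash
python3 -c "
from h import *
from bench import robot; import pickle
s=robot.capture('scene'); pickle.dump(s,open('s12.pkl','wb')); crop(s,350,180,450,310,4.5,'pics/s12.png',1.4)
w=robot.capture('wrist'); pickle.dump(w,open('w12.pkl','wb')); crop(w,170,120,470,240,2.6,'pics/w12.png',1.2)
w=pickle.load(open('w5.pkl','rb')); crop(w,210,140,430,220,3.6,'pics/w5c.png',1.2)
go((.5665,.2545,.20),92.7)"
```

```text
t 21.5 pos [0.5663 0.2541 0.2012] yaw [-1.7984e+02  7.0000e-02  9.2820e+01] F [-0.  -0.5 -1.8] g 0.123
  SHIFT [0.0008, 0.0005, 0.0025] TURN [-0.0013, 0.0006, 0.001] mm 1.3
```

View pics/s12.png

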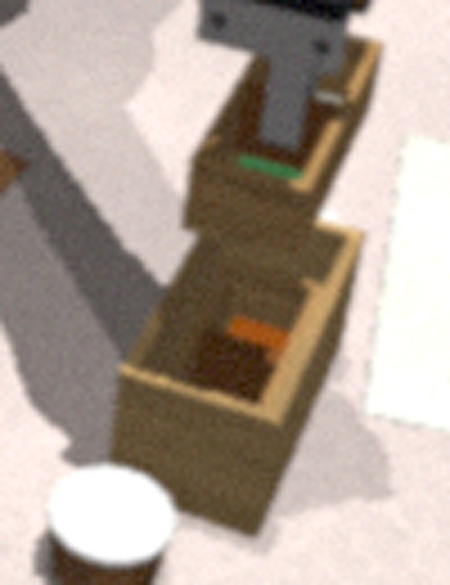

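View pics/w12.png

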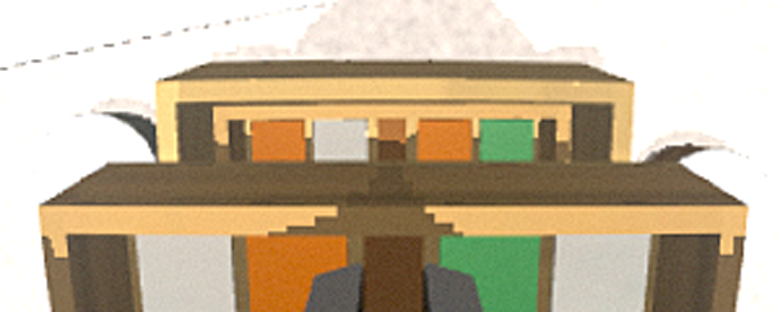

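View pics/w5c.png

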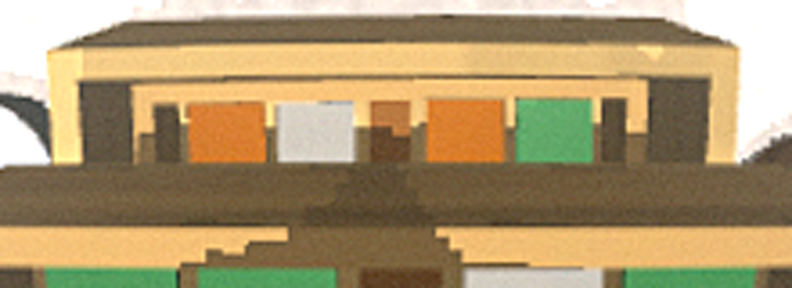

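```bash
python3 -c "
from h import *
import pickle
w=pickle.load(open('w5.pkl','rb')); v=pickle.load(open('w12.pkl','rb'))
A=lambda p,z: onz(rayw(w,(210+(p[0]+.5)/3.6-.5,140+(p[1]+.5)/3.6-.5)),z)[:2]
B=lambda p,z: onz(rayw(v,(170+(p[0]+.5)/2.6-.5,120+(p[1]+.5)/2.6-.5)),z)[:2]
def rep(n,a,b): print(n,a.round(4),b.round(4),'mid',((a+b)/2).round(4),'len',np.linalg.norm(b-a).round(4),'yaw',np.degrees(np.arctan2(*(b-a)[::-1])).round(2))
rep('bot inner w5',A((153,103),.051),A((627,98),.051)); rep('part',A((370,101),.051),A((410,101),.051))
rep('cad outer w5',A((48,47),.088),A((740,45),.088));rep('cad inner',A((80,80),.088),A((711,76),.088))
rep('bot inner w12',B((229,119),.051),B((556,119),.051)); rep('part',B((378,119),.051),B((407,119),.051))
rep('cad outer w12',B((157,80),.088),B((635,80),.088))
rep('held outer',B((40,205),.227),B((747,205),.227));rep('held part',B((365,237),.227),B((423,237),.227))
"
```

```text
bot inner w5 [0.4949 0.2744] [0.6324 0.2819] mid [0.5636 0.2781] len 0.1377 yaw 3.12
part [0.558  0.2773] [0.5694 0.2778] mid [0.5637 0.2776] len 0.0115 yaw 2.51
cad outer w5 [0.4745 0.2945] [0.6533 0.3029] mid [0.5639 0.2987] len 0.179 yaw 2.7
cad inner [0.4832 0.286 ] [0.6461 0.2943] mid [0.5647 0.2902] len 0.1631 yaw 2.9
bot inner w12 [0.4956 0.2745] [0.6322 0.2815] mid [0.5639 0.278 ] len 0.1368 yaw 2.92
part [0.558  0.2772] [0.5699 0.2778] mid [0.5639 0.2775] len 0.012 yaw 2.92
cad outer w12 [0.475  0.2943] [0.6536 0.3034] mid [0.5643 0.2988] len 0.1788 yaw 2.93
held outer [0.4901 0.2832] [0.6385 0.2908] mid [0.5643 0.287 ] len 0.1486 yaw 2.94
held part [0.559  0.2803] [0.5706 0.2809] mid [0.5648 0.2806] len 0.0115 yaw 2.95
```

```bash
python3 -c "
from h import *
import pickle
for n,tcp in [('w2',(.5669,.2541,.2209)),('w5',(.5664,.2551,.1853)),('w6',(.4957,-.1984,.1302)),('w12',(.5663,.2541,.2012))]:
  w=pickle.load(open(n+'.pkl','rb'))
  g=cv2.cvtColor(w['frame'],cv2.COLOR_BGR2GRAY).astype(int)
  for u in (215,250,420,435): 
    col=g[180:225,u]; d=np.diff(col); i=np.argmax(d); print(n,u,'dark->light row',180+i+.5, 'light end',180+i+1+np.argmin(d[i+1:i+20])+.5, onz(rayw(w,(u,180.5+i)),tcp[2]-.0189+.045)[:2].round(4)-np.array(tcp[:2]))
"
```

```text
w2 215 dark->light row 201.5 light end 212.5 [-0.0579  0.0276]
w2 250 dark->light row 201.5 light end 202.5 [-0.0384  0.0285]
w2 420 dark->light row 201.5 light end 202.5 [0.0518 0.0323]
w2 435 dark->light row 201.5 light end 211.5 [0.0606 0.0326]
w5 215 dark->light row 202.5 light end 213.5 [-0.0582  0.0269]
w5 250 dark->light row 202.5 light end 213.5 [-0.0385  0.0278]
w5 420 dark->light row 202.5 light end 213.5 [0.0524 0.0317]
w5 435 dark->light row 182.5 light end 187.5 [0.0597 0.0432]
w6 215 dark->light row 202.5 light end 213.5 [-0.0571  0.029 ]
w6 250 dark->light row 202.5 light end 213.5 [-0.0378  0.0286]
w6 420 dark->light row 202.5 light end 213.5 [0.0504 0.0263]
w6 435 dark->light row 202.5 light end 213.5 [0.0589 0.026 ]
w12 215 dark->light row 198.5 light end 209.5 [-0.0582  0.0302]
w12 250 dark->light row 198.5 light end 200.5 [-0.0388  0.0312]
w12 420 dark->light row 198.5 light end 209.5 [0.0502 0.0358]
w12 435 dark->light row 198.5 light end 209.5 [0.0588 0.0362]
```

```bash
python3 -c "
from h import *
import pickle
w=pickle.load(open('w10.pkl','rb'))
A=lambda p,z: onz(rayw(w,(220+(p[0]+.5)/3.5-.5,130+(p[1]+.5)/3.5-.5)),z)[:2]
for z in (.048,):
  I=np.array([A(p,z) for p in [(86,162),(640,162),(632,344),(97,344)]]); print(I.round(4).tolist(),I.mean(0),np.linalg.norm(I[0]-I[3]))
"
```

```text
[[0.4236, 0.0257], [0.5606, 0.0221], [0.5604, -0.0257], [0.4221, -0.022]] [4.91692338e-01 8.63702470e-06] 0.04771137547970859
```

```bash
python3 -c "
from h import *
go((.5655,.2519,.075),92.8)"
```

```text
t 21.5 pos [0.5663 0.2541 0.2012] yaw [-1.7984e+02  7.0000e-02  9.2820e+01] F [-0.  -0.5 -1.8] g 0.123
  SHIFT [-0.0039, -0.0011, 0.2525] TURN [-0.0013, 0.0006, 0.0001] mm 126.3
```

jog_arm([
  [[-0.004,-0.001,0.02],[-0.001,0.001,0],-1],
  [[-0.004,-0.001,0.06],[-0.001,0.001,0],-1],
  [[-0.004,-0.001,0.1],[-0.001,0.001,0],-1],
  [[-0.004,-0.001,0.13],[-0.001,0.001,0],-1],
  [[-0.004,-0.001,0.14],[-0.001,0.001,0],-1],
  [[-0.004,-0.001,0.14],[-0.001,0.001,0],-1],
])

```text
time: 22.1
ee_pos: [0.5654, 0.2514, 0.1306]
eef_rot: [-3.14, -0.001, 1.62]
force: [0.4, -0.1, -1.5]
grip_width: 0.121
```

```bash
python3 -c "
from h import *
from bench import robot
s=robot.capture('scene'); crop(s,350,180,450,310,4.5,'pics/s13.png',1.4)
w=robot.capture('wrist'); crop(w,170,120,470,240,2.6,'pics/w13.png',1.2)
go((.5655,.2519,.075),92.8)"
```

```text
t 22.2 pos [0.566  0.252  0.1319] yaw [ 1.7999e+02 -7.0000e-02  9.2810e+01] F [ 0.2  0.1 -2.2] g 0.127
  SHIFT [-0.0003, -0.001, 0.1138] TURN [0.0, -0.0006, 0.0] mm 56.9
```

View pics/s13.png

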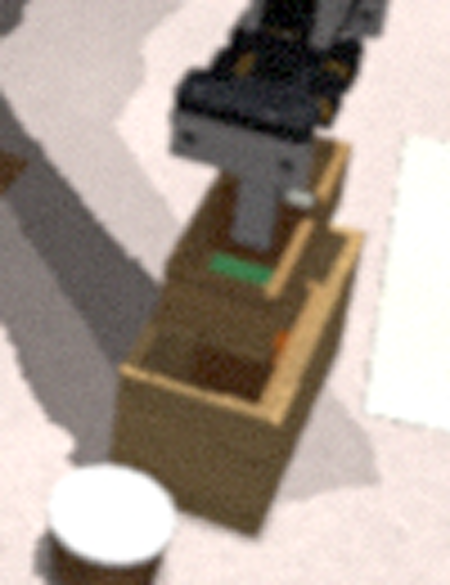

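View pics/w13.png

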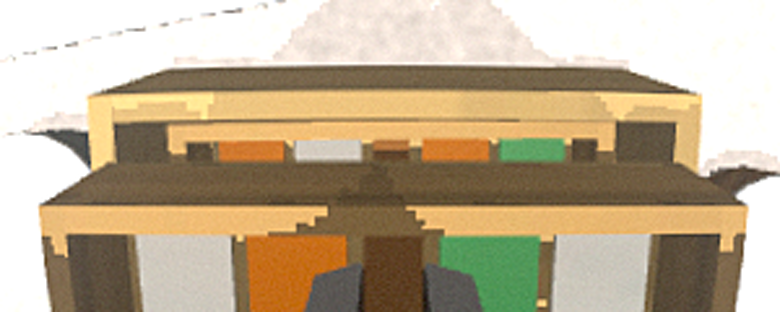

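Both views show the tray aligned above the caddy opening. Continuing down.

jog_arm([
  [[0,-0.001,0.03],[0,0,0],-1],
  [[0,-0.001,0.06],[0,0,0],-1],
  [[0,-0.001,0.085],[0,0,0],-1],
  [[0,-0.001,0.102],[0,0,0],-1],
  [[0,-0.001,0.112],[0,0,0],-1],
  [[0,-0.001,0.114],[0,0,0],-1],
  [[0,-0.001,0.114],[0,0,0],-1],
])

```text
time: 22.9
ee_pos: [0.5655, 0.2522, 0.075]
eef_rot: [3.141, -0.001, 1.62]
force: [-0.0, 0.2, -1.4]
grip_width: 0.126
```

jog_arm([
  [[0,0,0.002],[0,0,0],-1],
  [[0,0,0.004],[0,0,0],-1],
  [[0,0,0.006],[0,0,0],-1],
  [[0,0,0.008],[0,0,0],-1],
  [[0,0,0.008],[0,0,0],-1],
])

```text
time: 23.4
ee_pos: [0.5655, 0.2522, 0.0709]
eef_rot: [3.141, -0.001, 1.62]
force: [0.6, 0.0, -2.8]
grip_width: 0.126
```

jog_arm([
  [[0,0,0.002],[0,0,0],-1],
  [[0,0,0.003],[0,0,0],-1],
  [[0,0,0.004],[0,0,0],-1],
  [[0,0,0.004],[0,0,0],-1],
])

```text
time: 23.8
ee_pos: [0.5656, 0.2523, 0.07]
eef_rot: [3.141, -0.001, 1.62]
force: [-6.6, -3.6, 16.3]
grip_width: 0.12
```

```bash
python3 -c "
from h import *
from bench import robot
import pickle
s=robot.capture('scene'); crop(s,350,180,450,310,4.5,'pics/s14.png',1.4)
w=robot.capture('wrist'); pickle.dump(w,open('w14.pkl','wb'));crop(w,170,130,470,290,2.6,'pics/w14.png',1.2)
go((.5655,.2519,.07),92.8)"
```

```text
t 23.9 pos [0.5656 0.2523 0.07  ] yaw [ 1.7996e+02 -5.0000e-02  9.2810e+01] F [-5.3 -3.7 16. ] g 0.129
  SHIFT [-0.0008, -0.0002, -0.0001] TURN [0.0004, -0.0004, 0.0001] mm 0.4
```

View pics/s14.png

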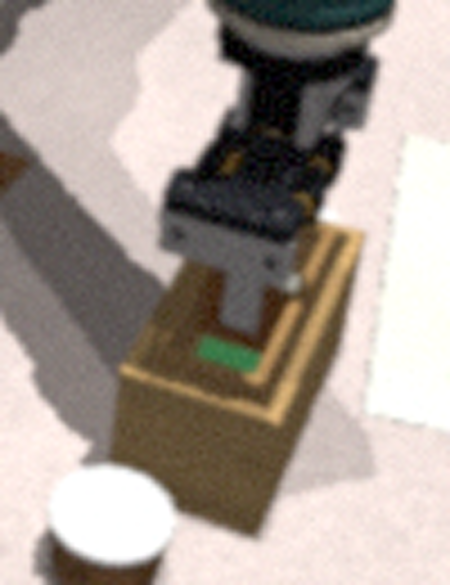

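View pics/w14.png

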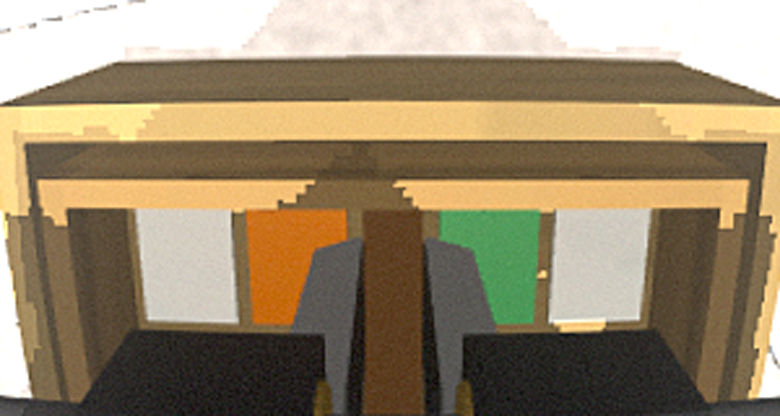

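jog_arm([
  [[0,0,-0.001],[0,0,0],-1],
  [[0,0,-0.001],[0,0,0],-0.5],
  [[0,0,-0.001],[0,0,0],-0.3],
  [[0,0,-0.001],[0,0,0],-0.2],
  [[0,0,-0.03],[0,0,0],-0.1],
  [[0,0,-0.1],[0,0,0],0],
  [[0,0,-0.19],[0,0,0],0],
  [[0,0,-0.28],[0,0,0],0],
])

```text
time: 24.7
ee_pos: [0.565, 0.2524, 0.2125]
eef_rot: [3.141, -0.001, 1.621]
force: [0.3, -0.8, 0.4]
grip_width: 0.499
```

jog_arm([
  [[0,0,-0.06],[0,0,0],0],
  [[0,0,-0.06],[0,0,0],0],
])

```text
time: 24.9
ee_pos: [0.5662, 0.2537, 0.248]
eef_rot: [3.135, -0.003, 1.621]
force: [0.9, 0.2, 0.0]
grip_width: 0.5
```

```bash
python3 -c "
from h import *
from bench import robot
import pickle
w=robot.capture('wrist'); pickle.dump(w,open('w15.pkl','wb'));crop(w,235,115,415,235,4,'pics/w15.png',1.2)
go((.5655,.2519,.07),92.8)"
```

```text
t 24.95 pos [0.5656 0.2529 0.2453] yaw [ 1.7976e+02 -1.3000e-01  9.2850e+01] F [ 0.4 -0.2 -1.1] g 0.5
  SHIFT [-0.0028, -0.0018, 0.3506] TURN [0.002, -0.0011, 0.0004] mm 175.3
```

View pics/w15.png

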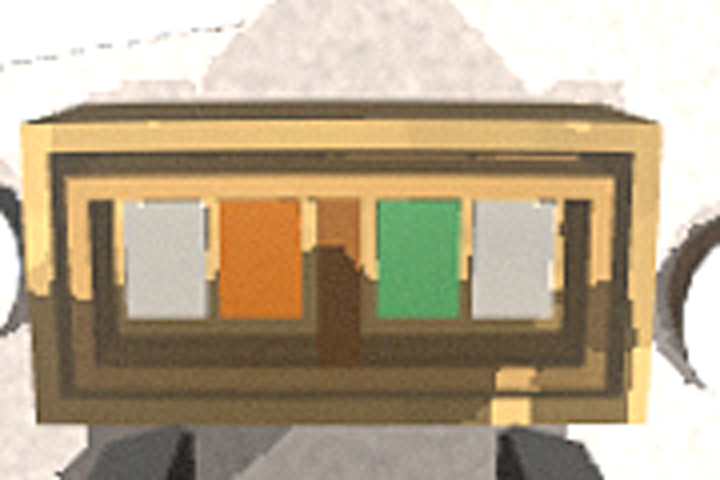

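```bash
python3 -c "
from h import *
import pickle; c=pickle.load(open('w15.pkl','rb'))
P=lambda u,v,z: onz(rayw(c,(235+(u+.5)/4-.5,115+(v+.5)/4-.5)),z)[:2]
for n,z,ps in [('inner',.096,[(90,200),(592,198),(586,366),(96,366)]),('cadO',.088,[(22,124),(662,124),(648,424),(38,424)]),('cadI',.088,[(50,153),(634,152),(622,395),(62,395)]),('part',.096,[(316,199),(361,199),(361,366),(317,366)])]:
  I=np.array([P(*p,z) for p in ps]); print(n,I.mean(0).round(4),[np.degrees(np.arctan2(*(b-a)[::-1])).round(2) for a,b in [(I[0],I[1]),(I[3],I[2])]],[np.linalg.norm(I[i]-I[i-1]).round(4) for i in range(4)])
"
```

```text
inner [0.5659 0.254 ] [np.float64(3.02), np.float64(2.75)] [np.float64(0.0471), np.float64(0.1373), np.float64(0.0477), np.float64(0.1381)]
cadO [0.5664 0.2542] [np.float64(2.81), np.float64(2.73)] [np.float64(0.0879), np.float64(0.179), np.float64(0.0881), np.float64(0.1798)]
cadI [0.5663 0.2546] [np.float64(2.9), np.float64(2.74)] [np.float64(0.0705), np.float64(0.1633), np.float64(0.071), np.float64(0.1633)]
part [0.5653 0.2538] [np.float64(2.78), np.float64(2.75)] [np.float64(0.0468), np.float64(0.0121), np.float64(0.0468), np.float64(0.0122)]
```

jog_arm([
  [[-0.1,0,-0.1],[0,0,0],0],
  [[-0.1,-0.1,-0.2],[0,0,0],0],
  [[-0.1,-0.1,-0.2],[0,0,0],0],
  [[-0.1,-0.1,-0.2],[0,0,0],0],
])

```text
time: 25.35
ee_pos: [0.5167, 0.2004, 0.3481]
eef_rot: [3.133, -0.002, 1.621]
force: [0.4, 0.7, 0.7]
grip_width: 0.497
```

```bash
python3 -c "
from h import *
from bench import robot
s=robot.capture('scene'); crop(s,90,130,480,390,2,'pics/s16.png',1.2)
t=robot.capture('top'); f=cv2.imread('pics/top0.png'); crop(t,120,50,540,330,1.9,'pics/t16.png',1.5)
print(robot.observe()['time'])"
```

```text
25.45
```

View pics/s16.png

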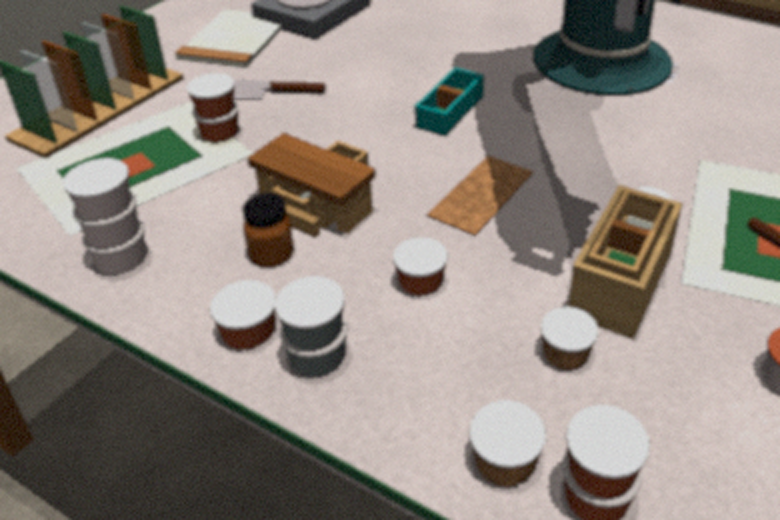

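View pics/t16.png

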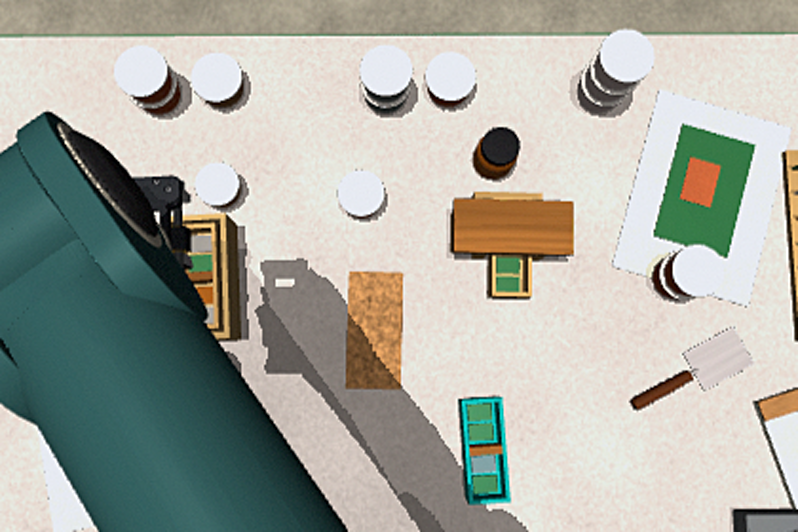

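```bash
python3 -c "
from bench import robot
print(robot.sign_off())"
```

```text
the job is handed in; nothing more can be done
None
```

I did the job in the order you asked and handed it in at about 25.5 s.

**What I did:** I lifted the top tray out by its partition and set it on the cork mat. I then lifted out the middle tray, laid it in front of the bay and slid it under the bridge. The last stretch was done by gripping its end wall, until it met the stop at about 16 N. I then put the first tray back in the caddy on the bottom tray.

**Last checks:**
- **Tray under the bridge:** after release it stands out 59–60 mm in front of the board, which matches the 60 mm for fully home. Its centre is at x ≈ 0.614–0.615, against my estimate of 0.6135 for the home point.
- **Tray back in the caddy:** its rim lies within about 1 mm and 0.2° of where I measured the bottom tray. It made contact at the expected height.
- **Everything else:** the mat is empty, and the pots, the jar and the turquoise tray look unmoved in the final pictures. The largest force I read was about 23 N, when setting the first tray on the mat.

**One disagreement:** before I put the first tray back, two measurements of how far off-centre it sat in the gripper disagreed, at 1.3 mm and about 3 mm sideways. I corrected by about 2 mm.

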